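# Clear the spring scale and check it with the hanging test weight

### The job

Take the brass mould insert off the pan of the spring scale and stand it upright on the cork mat. Then lift the steel test weight up and off its hook under the rail and set it down gently, upright, in the middle of the emptied pan, so that the pan alone carries it. Never push the pan down near its bottom stop, do not wrench the hook, and leave the jar, the bin and the wrench alone.

Things in the scene. Friction and masses are not known exactly. Their poses are not given: they have to be found in the camera images.
- insert: Brass bottle-mould insert, an upright block 40 (x) by 36 (y) by 62 mm (z), about 0.5 kg, with an upright groove open to its -x face; its two y faces are flat (grasp across 36 mm). Origin: centre of its underside, z up. It starts standing on the scale's pan.
- mat: Thin square cork mat, 130 by 130 by 4 mm, fixed on the granite. Origin: centre of its underside; its top is 4 mm higher.
- scale: Green spring scale, fixed: housing 130 by 130 mm, 70 mm high, dial on its -x face. Origin: centre of its underside.
- pan_top (a point): Centre of the upper face of the scale's round flat aluminium pan (diameter 110 mm, 5 mm thick, no rim). Its height is 110 mm when the pan is empty and it sinks straight down under load (about 0.4 N per mm).
- pan (a joint): How far the pan has sunk, in m: 0 empty, about 0.007 to 0.014 under the insert or the test weight alone, bottom stop at 0.024.
- rack: Hanging rail, a fixed open frame: two 22 mm square posts at y = +140 and -140 mm, joined at the top by a beam 40 mm wide (x), from 315 to 335 mm height. Origin on the table midway between the posts; y along the beam; the robot's side is -x. A J-shaped hook hangs from the beam (see hook).
- hook (a point): Middle of the hook's level bar, on its centre line, 215 mm high. A 7 mm rod drops from the beam at y = -45 mm (rack's frame), runs level 45 mm along +y and ends in a short upturned tip at y = 0, its top 14 mm above the bar's centre line. The weight's eye comes off by rising 14 to 22 mm, then moving along +y past the tip.
- weight: Steel test weight, about 0.47 kg (varies): cylinder 40 mm in diameter from 0 to 50 mm height, 10 mm stem to 102 mm, round eye on top (7 mm wire, inner diameter 33 mm, in the weight's x-z plane); 145 mm in all. Origin: centre of its underside, z up. It hangs with its underside about 80 mm above the table; hook and beam above it mean it is grasped by the cylinder with a tilted tool.
- eye (a point): Centre of the weight's eye, 121.5 mm above its underside.
- jar: Bystander: amber jar with black cap, 48 mm diameter, 65 mm high, standing. Origin: centre of its underside.
- bin: Bystander: open blue plastic bin 90 by 100 by 50 mm. Origin: centre of its underside.
- wrench: Bystander: a flat steel wrench lying on the granite, along its own x.

How it is judged:
On the way, in this order (a step that is already met when the one before it is completed fails the run):
1. the insert stands upright on the cork mat, its centre within 35 mm of the mat's centre, and is let go (horizontal distance between insert and mat below 0.035 m and angle between insert's own z axis and vertical below 0.1 rad and height (world z) of insert below 0.008 m and contact force between insert and mat above 1 N and contact force between insert and the fingers below 0.1 N), for 0.2 s.
2. the weight is off the hook and held by the fingers: its eye more than 50 mm from the middle of the hook's bar, its underside still above 50 mm height (distance between eye and hook above 0.05 m and height (world z) of weight above 0.05 m and contact force between weight and rack below 0.1 N and contact force between weight and the fingers above 1 N), for 0.2 s.
At the end, for the whole second after the job is handed in: The test weight stands upright (within 4 degrees) and at rest on the scale's pan, its centre within 15 mm of the pan's centre, let go, with the pan sunk under it; the insert still stands upright on the cork mat within 35 mm of its centre; the robot touches nothing (horizontal distance between weight and pan_top below 0.015 m and angle between weight's own z axis and vertical below 0.08 rad and z of weight in the frame of pan_top between -0.004 and 0.004 m and value of joint pan above 0.004 m and linear speed of weight below 0.02 m/s and contact force between weight and the arm below 0.1 N and contact force between weight and the fingers below 0.1 N and horizontal distance between insert and mat below 0.035 m and angle between insert's own z axis and vertical below 0.1 rad and height (world z) of insert below 0.008 m).
It fails at once if the pan is pushed or dropped on so that it sinks more than 19 mm (bottom stop at 24 mm) (value of joint pan above 0.019 m).
It fails at once if the weight is wrenched against the hook or rail with more than 25 N (contact force between weight and rack above 25 N).
It fails at once if the weight falls or is lowered so that its underside is below 50 mm height (height (world z) of weight below 0.05 m).
It fails at once if the insert is tipped more than 30 degrees (angle between insert's own z axis and vertical above 0.52 rad).
It fails at once if the jar, bin or wrench is moved more than 20 mm (distance of any of jar, bin, wrench from where it was at the start of the episode above 0.02 m).
It also fails if it takes over 64 s, if anything falls off the work surface, if the arm or the gripper's body presses on something with over 40 N, if the wrist force passes 120 N, or if a joint passes its speed limit or range.

### The arm

A 6-joint arm with a two-finger parallel gripper is mounted at the origin on the work surface. World frame = base frame: x ahead of the robot, y to its left, z up, the work surface at z = 0. Lengths are in m, angles in rad, forces in N, time in s.
With the tool pointing down it reaches from about 0.35 to 0.875 m from the base axis. Payload 4.2 kg.
Tool frame: the origin (TCP) lies at the very end of the fingers, on their centre line; the grasp point (between the pads) lies 19 mm behind it (manip.grasp_offset is the distance from the TCP to the grasp point, in m); z points along the fingers, y is the direction in which the jaws open and shut (so a half turn about z gives the same grasp; the last joint's range is limited). The gripper opens to 85 mm and grips with 20 to 120 N. Pads are 22 mm wide; open, the fingers measure 114 mm over their backs; the gripper's body (76 mm by 85 mm) begins 54 mm behind the grasp point. The pads swing forward as they close: fully open they stand 13 mm farther back than shut.
Start: joints at [1.558, 0.385, 0.008, 0, -1.194, -0.259], TCP at [0.168, 0.602, 0.231] pointing down, gripper open.
Joint ranges: [-3.14, 3.14], [-1.21, 2.06], [-1.07, 1.41], [-3.16, 2.05], [-2.99, -0.16], [-3.1, 3.1]. Speed limits (rad/s): [2.79, 2.79, 3.14, 3.14, 3.14, 3.14].

### API

Orientations are given as [roll, pitch, yaw] about the fixed x, y, z axes, in that order (R = Rz(yaw) Ry(pitch) Rx(roll)).
In Python, from plant import manip gives the robot as it stands. The module is installed in compiled form; this text tells all that it offers.
- The arm moves only by the tool apply_moves, never from a script. Its argument "targets" is a list of rows, each an object of numbers: "jaw": the closure, from -1 (fully open) to 1 (shut); "x", "y", "z": the shift along the world's x, y, z scaled (see below); "spin": the turn about the world's z scaled (see below). A call has 1 to 10 rows; each row is the pose to reach, as a shift and turn from the pose commanded when the call began; what a row does not reach only later rows make up. The controller multiplies each number of a shift by 0.1 m and each number of a turn by 45 degrees. A row lasts 1/12 s, in which the tool goes at most 41.7 mm and 7.16 degrees, less where a joint would pass 70% of its speed; a pose out of reach is approached as far as the arm can. A call with a number of a shift or a turn outside -1 to 1 is refused whole. A call with a gripper value outside its range is refused whole. The fingers move at their own pace and stop on an object; "grip_force" is the grip in N (left out, the last holds). Time passes only in rows, so rows that repeat a pose let the fingers close. It gives the time, the measured TCP pose, the force and the opening at its end, in the units of the state.
- manip.get_state(): the state, without advancing time (a new reading comes with each control period).
- manip.snapshot(name): name is "scene" or "top" or "wrist"; returns a dict with "image" (480x640x3 uint8, red, green, blue), "K" (3x3 intrinsics, pixels), "k1" (the pictures are not rectified: a ray, as slopes to the right and down, at radius r is drawn at 1 + k1 r^2 times it, then the intrinsics apply), "R" (3x3) and "t" (3): a world point X has camera coordinates R X + t. Camera axes: x right, y down, z forward; pixel columns grow to the right and rows downward; lengths in m; the calibration is good to about 2 mm. A picture is of the moment at which its call begins. There is no depth.
- manip.close_job(): hands the job in, once; it reports no verdict.
The state is a dict: "clock": time; "joints": joint angles; "joint_vel": joint speeds; "joint_efforts": joint torques, N m; "tcp_pos": TCP position; "ee_rot": TCP orientation; "ft_force": force on the tool from outside, world axes, zero at the start; "torque": the same for the moment, N m; "width": finger opening in m.
Only numpy, scipy, OpenCV 4.12 (cv2) and the standard library are available. Lean on these libraries where they do the work, as an engineer would, in place of code of your own. Each camera call takes 0.05 s, during which the arm holds its last target.

## Working session

There is one attempt and no reset: what is moved stays moved. The work goes in short steps, Python scripts to look and compute and a tool call to move; the robot and the scene stay as the last step left them, time stands still between calls to the robot, and variables do not carry over. Pictures are saved under pics/ and viewed, and the job is handed in when it is done.

Besides the shell and the picture viewer there is one more tool, called after "Request:" as name(argument=value, ...), one argument or row to a line, values as JSON. apply_moves: Moves the arm, as the interface text tells. Shifts and turns lie within -1 to 1; 1 stands for 0.1 m of shift or 45 degrees of turn. Its arguments: {"type":"object","properties":{"targets":{"type":"array","items":{"type":"object","properties":{"jaw":{"type":"number"},"x":{"type":"number","minimum":-1,"maximum":1},"y":{"type":"number","minimum":-1,"maximum":1},"z":{"type":"number","minimum":-1,"maximum":1},"spin":{"type":"number","minimum":-1,"maximum":1}}}},"grip_force":{"type":"number"}},"required":["targets"]}

```bash
mkdir -p pics; python3 - <<'E'
from plant import manip
import cv2
print(manip.get_state()); print(manip.grasp_offset)
for n in ["scene","top","wrist"]:
    s=manip.snapshot(n); cv2.imwrite(f"pics/{n}0.png",s["image"][:,:,::-1]); print(n,s["K"],s["k1"],s["R"],s["t"])
E
```

```text
{'clock': 0.0, 'joints': array([ 1.55760821e+00,  3.85559792e-01,  6.61939235e-03, -5.09886694e-04,
       -1.19396864e+00, -2.58576770e-01]), 'joint_vel': array([ 0.00035477, -0.00014598,  0.00115797,  0.00104482, -0.00082122,
        0.00212311]), 'joint_efforts': array([-1.32619784e-04, -3.92286587e+01,  1.88399488e+01,  4.18620989e+00,
       -4.58254537e-03, -1.72262919e-06]), 'tcp_pos': array([0.16760591, 0.60150559, 0.23021548]), 'ee_rot': array([ 3.13942900e+00, -8.22778779e-05, -2.71952920e-01]), 'ft_force': array([0.68608362, 0.95682402, 0.56869064]), 'torque': array([-0.00313764,  0.00177549, -0.00523431]), 'width': 0.08540888020844897}
0.0187
scene [[472.9204062    0.         311.32130925]
 [  0.         472.9204062  236.98908533]
 [  0.           0.           1.        ]] -0.0338197638710292 [[ 0.32555943  0.94537459 -0.01667169]
 [ 0.6933537  -0.25068477 -0.675587  ]
 [-0.64286212  0.20838434 -0.73709176]] [-0.19076101 -0.28466198  1.36976912]
top [[466.08078447   0.         316.18631907]
 [  0.         466.08078447 233.46634339]
 [  0.           0.           1.        ]] -0.021671171927778086 [[-0.02647876 -0.9996476  -0.00188412]
 [-0.98039155  0.02633679 -0.19529156]
 [ 0.19527236 -0.0033239  -0.98074342]] [0.02772646 0.59362831 0.88532993]
wrist [[353.43992713   0.         316.73925412]
 [  0.         353.43992713 242.92434204]
 [  0.           0.           1.        ]] -0.05226568027655246 [[-2.69144981e-01 -9.63099489e-01  5.93848613e-04]
 [-9.19149113e-01  2.57046781e-01  2.98482596e-01]
 [-2.87621082e-01  7.97892571e-02 -9.54414893e-01]] [ 0.62489083 -0.03929391  0.37918728]
```

View pics/scene0.png

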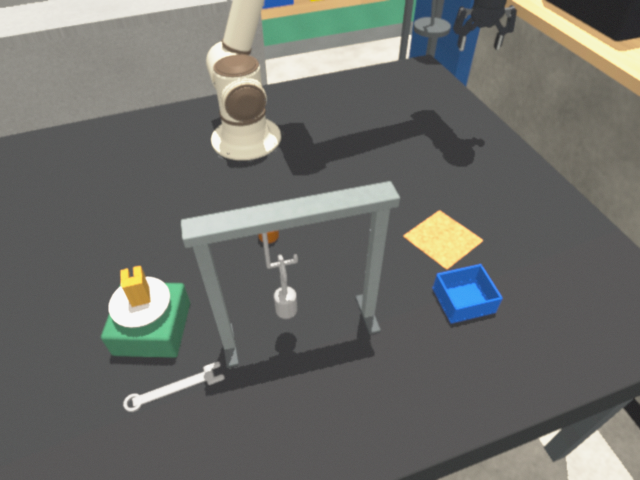

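View pics/top0.png

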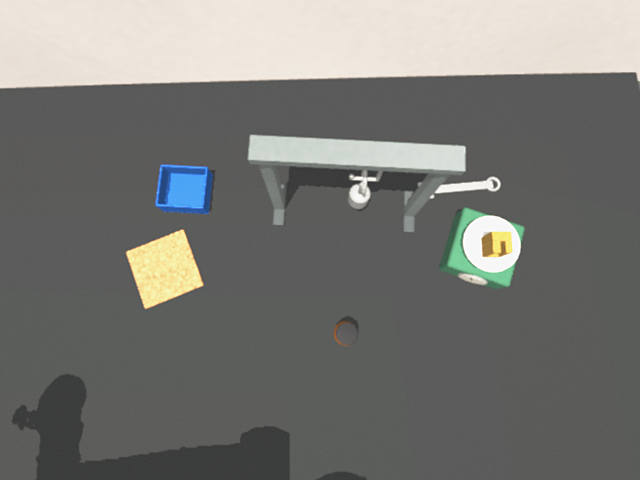

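View pics/wrist0.png

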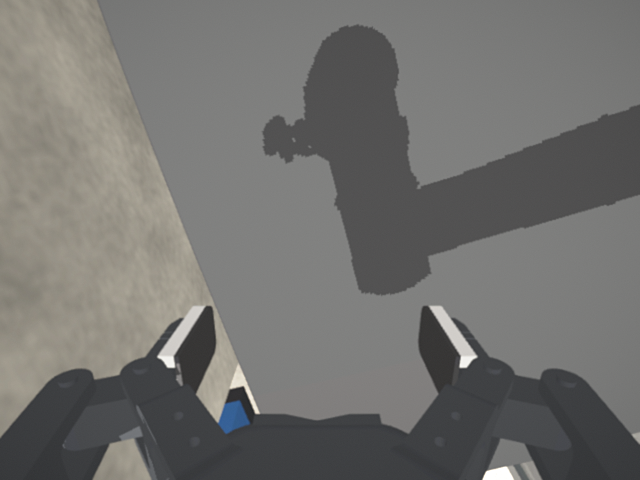

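The three views show the scale with the brass insert at top (497,244). The mat is at (165,269), the rack beam runs (250,148)–(465,158), the weight is near (360,195), the jar is at (345,333), the bin is at (184,188) and the wrench is at (465,187). Next I'll measure them.

```bash
cat > h.py <<'E'
import numpy as np, cv2
from plant import manip
def snap(n,f=None):
    s=manip.snapshot(n)
    if f: cv2.imwrite(f"pics/{f}.png",s["image"][:,:,::-1])
    return s
def dist(s): return np.array([s["k1"],0,0,0.])
def ray(s,uv):
    p=cv2.undistortPoints(np.array(uv,float).reshape(-1,1,2),s["K"],dist(s)).reshape(-1,2)
    d=np.c_[p,np.ones(len(p))]@s["R"]
    c=-s["R"].T@s["t"]
    return c,d
def plane(s,uv,z):
    c,d=ray(s,uv); return c+d*((z-c[2])/d[:,2])[:,None]
def proj(s,X):
    X=np.array(X,float).reshape(-1,3)
    return cv2.projectPoints(X,cv2.Rodrigues(s["R"])[0],s["t"],s["K"],dist(s))[0].reshape(-1,2)
def tri(sa,ua,sb,ub):
    A=[];b=[]
    for s,u in((sa,ua),(sb,ub)):
        c,d=ray(s,[u]); d=d[0]/np.linalg.norm(d[0]); P=np.eye(3)-np.outer(d,d); A.append(P); b.append(P@c)
    A=np.vstack(A);b=np.hstack(b); x,r,_,_=np.linalg.lstsq(A,b,rcond=None); return x,np.sqrt(r)
def mask(s,lo,hi):
    return cv2.inRange(cv2.cvtColor(s["image"],cv2.COLOR_RGB2HSV),np.array(lo),np.array(hi))
def big(m):
    c=cv2.findContours(m,cv2.RETR_EXTERNAL,cv2.CHAIN_APPROX_NONE)[0]; return max(c,key=cv2.contourArea)
E
python3 - <<'E'
from h import *
t=snap("top"); 
for nm,lo,hi in [("orange",(10,80,80),(30,255,255)),("green",(60,80,40),(90,255,255)),("blue",(100,100,60),(125,255,255))]:
    m=mask(t,lo,hi); cs=cv2.findContours(m,cv2.RETR_EXTERNAL,cv2.CHAIN_APPROX_NONE)[0]
    for c in cs:
        if cv2.contourArea(c)>100: print(nm,cv2.contourArea(c),cv2.minAreaRect(c),cv2.boundingRect(c))
im=t["image"]
for f,(x,y,w,h) in {"a":(430,195,110,110),"b":(240,120,240,120)}.items():
    cr=im[y:y+h,x:x+w]; k=700/w if w<200 else 3.3; k=min(k,5); cv2.imwrite(f"pics/top1{f}.png",cv2.resize(cr,None,fx=k,fy=k,interpolation=cv2.INTER_CUBIC)[:,:,::-1])
s=snap("scene"); im=s["image"]
for f,(x,y,w,h) in {"a":(90,250,120,120),"b":(180,180,230,200)}.items():
    cr=im[y:y+h,x:x+w]; k=5 if w<200 else 3; cv2.imwrite(f"pics/scene1{f}.png",cv2.resize(cr,None,fx=k,fy=k,interpolation=cv2.INTER_CUBIC)[:,:,::-1])
print(manip.get_state()["clock"])
E
```

```text
orange 635.0 ((496.5, 244.0), (24.0, 29.0), 90.0) (482, 232, 30, 25)
orange 3794.0 ((163.9669647216797, 268.70635986328125), (61.76008224487305, 65.30985260009766), 68.83873748779297) (126, 229, 78, 80)
green 1657.5 ((482.6000061035156, 248.20001220703125), (72.73237609863281, 67.6727294921875), 18.43494987487793) (440, 208, 76, 81)
blue 2441.0 ((183.58792114257812, 188.5051727294922), (55.72719955444336, 47.564842224121094), 3.3664608001708984) (155, 164, 58, 50)
0.25
```

View pics/top1a.png

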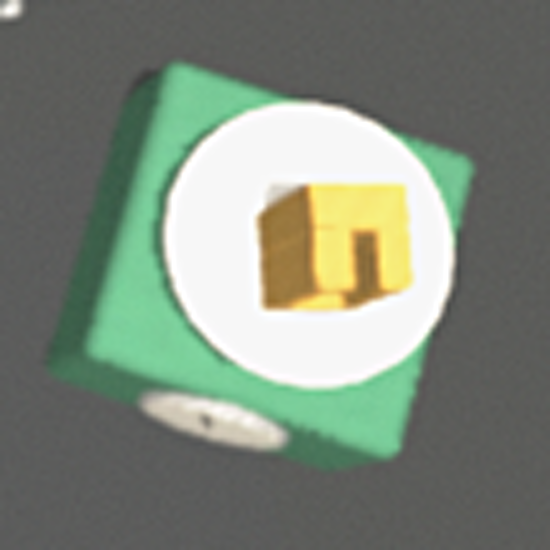

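View pics/top1b.png

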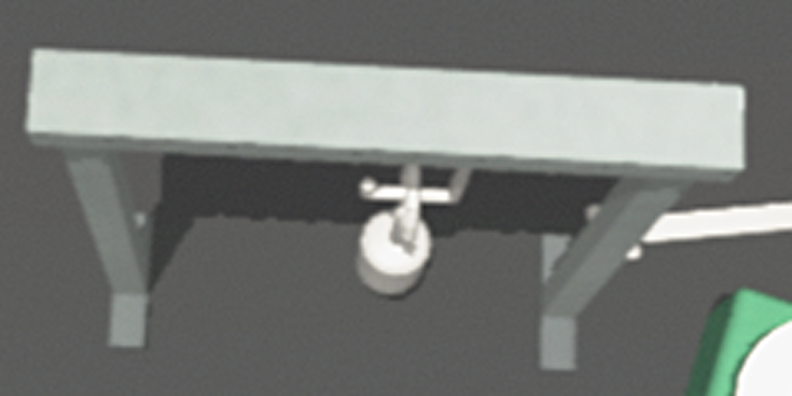

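View pics/scene1a.png

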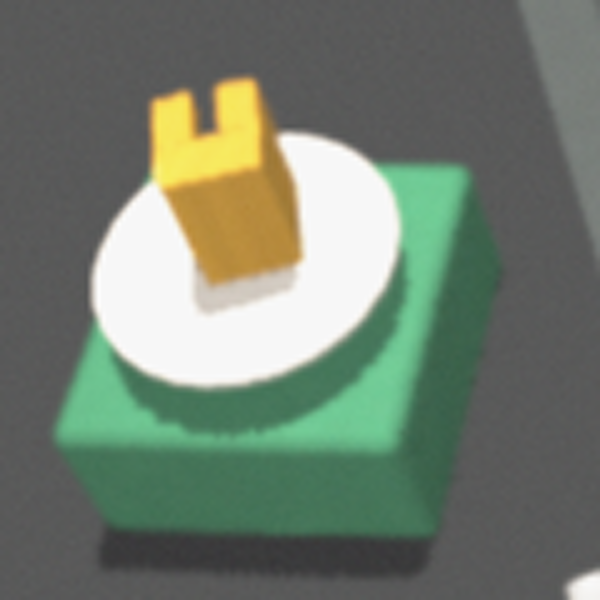

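View pics/scene1b.png

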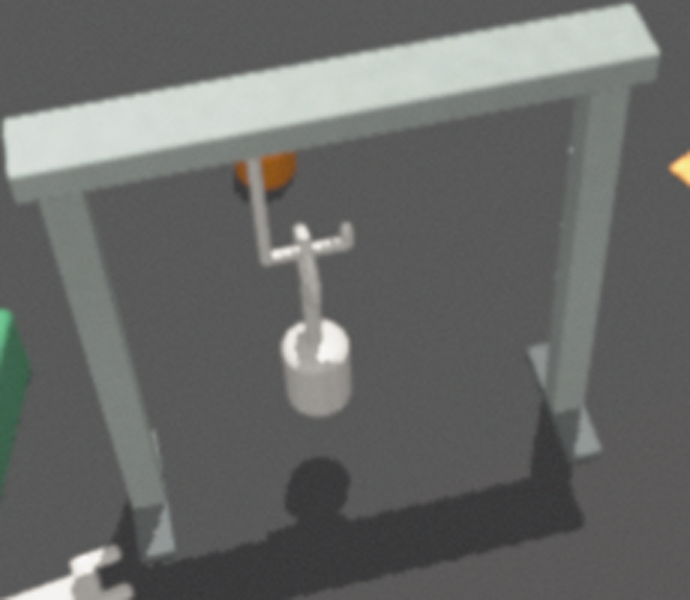

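```bash
python3 - <<'E'
from h import *
t=snap("top"); s=snap("scene")
np.set_printoptions(precision=4,suppress=True)
q=lambda l,k,o:np.array(l)/k+np.array(o)-0.5+0.5/k
ins=plane(t,q([(310,185),(408,183),(412,285),(315,292)],5,(430,195)),0.160); print("ins",ins,ins.mean(0)); 
for i in range(4): d=ins[(i+1)%4]-ins[i]; print(np.linalg.norm(d),np.degrees(np.arctan2(d[1],d[0])))
# insert from scene top: corners
i2=plane(s,q([(152,100),(256,80),(266,165),(163,187)],5,(90,250)),0.160); print("ins scene",i2,i2.mean(0))
# pan ellipse
for sn,nm,x0,x1,y0,y1 in((t,"t",440,530,205,295),(s,"s",90,200,250,360)):
    m=np.zeros((480,640),np.uint8); m[y0:y1,x0:x1]=mask(sn,(0,0,200),(180,60,255))[y0:y1,x0:x1]
    c=cv2.convexHull(big(m)); P=plane(sn,c,0.098)
    A=np.c_[2*P[:,:2],np.ones(len(P))]; r=np.linalg.lstsq(A,(P[:,:2]**2).sum(1),rcond=None)[0]; print("pan",nm,r[:2],np.sqrt(r[2]+r[0]**2+r[1]**2))
m=mask(t,(10,80,80),(30,255,255)); m[:,300:]=0; c=big(m); b=cv2.boxPoints(cv2.minAreaRect(c)); P=plane(t,b,0.004); print("mat",P,P.mean(0))
B=plane(t,q([(33,48),(745,86),(743,167),(27,130)],3.3,(240,120)),0.335); print("beam",B,B.mean(0))
B=plane(s,q([(5,120),(635,5),(660,50),(15,182)],3,(180,180)),0.335); print("beam s",B,B.mean(0))
P=plane(t,q([(127,320),(558,342)],3.3,(240,120)),0.003);print("feet",P)
# hook tip / elbow
print("tip",tri(t,q([(368,187)],3.3,(240,120))[0],s,q([(346,230)],3,(180,180))[0]))
print("elbow",tri(t,q([(452,197)],3.3,(240,120))[0],s,q([(267,257)],3,(180,180))[0]))
print("cyltop",plane(t,q([(396,243)],3.3,(240,120)),0.13),plane(s,q([(316,352)],3,(180,180)),0.13))
sc=plane(t,q([(175,65),(472,160),(395,455),(90,355)],5,(430,195)),0.07); print("scale",sc,sc.mean(0))
print("jar",plane(t,[(346,332)],0.065),"bin",plane(t,[(184,188)],0.05))
E
```

```text
ins [[ 0.5689 -0.3051  0.16  ]
 [ 0.5687 -0.3408  0.16  ]
 [ 0.5313 -0.3382  0.16  ]
 [ 0.5298 -0.303   0.16  ]] [ 0.5497 -0.3218  0.16  ]
0.03575493456741583 -90.35089658371471
0.037403695804337965 176.02264451041918
0.035300540323304125 92.55149177397269
0.03916071747812728 -3.08229688676548
ins scene [[ 0.5279 -0.3395  0.16  ]
 [ 0.5312 -0.3029  0.16  ]
 [ 0.5716 -0.3032  0.16  ]
 [ 0.5692 -0.3384  0.16  ]] [ 0.55  -0.321  0.16 ]
pan t [ 0.5579 -0.3265] 0.05600866103983258
pan s [ 0.558 -0.326] 0.05590548782771197
mat [[0.5762 0.4276 0.004 ]
 [0.6244 0.2976 0.004 ]
 [0.4993 0.2471 0.004 ]
 [0.4532 0.3743 0.004 ]] [0.5383 0.3367 0.004 ]
beam [[ 0.6921  0.1077  0.335 ]
 [ 0.6655 -0.2114  0.335 ]
 [ 0.6275 -0.207   0.335 ]
 [ 0.6532  0.1102  0.335 ]] [ 0.6596 -0.0501  0.335 ]
beam s [[ 0.6268 -0.2055  0.335 ]
 [ 0.6543  0.1124  0.335 ]
 [ 0.6893  0.1093  0.335 ]
 [ 0.6687 -0.2071  0.335 ]] [ 0.6598 -0.0477  0.335 ]
feet [[ 0.6446  0.093   0.003 ]
 [ 0.6222 -0.1885  0.003 ]]
tip (array([ 0.6584, -0.0494,  0.226 ]), array([0.0004]))
elbow (array([ 0.6547, -0.0936,  0.217 ]), array([0.0004]))
cyltop [[ 0.6556 -0.0726  0.13  ]] [[ 0.6631 -0.0733  0.13  ]]
scale [[ 0.6372 -0.29    0.07  ]
 [ 0.5947 -0.4066  0.07  ]
 [ 0.4774 -0.3628  0.07  ]
 [ 0.5202 -0.2459  0.07  ]] [ 0.5574 -0.3263  0.07  ]
jar [[ 0.3973 -0.0405  0.065 ]] bin [[0.7001 0.2854 0.05  ]]
```

Request:
apply_moves(
  targets=[
    {"x":0.14,"y":-0.33,"z":0.2,"spin":0.1,"jaw":-1},
    {"x":0.28,"y":-0.66,"z":0.4,"spin":0.2},
    {"x":0.42,"y":-1,"z":0.6,"spin":0.29},
  ],
)

```text
validation failed for argument at $.ta...
```

Request:
apply_moves(
  targets=[
    {"x":0.14,"y":-0.33},
    {"x":0.28,"y":-0.66},
    {"x":0.42,"y":-1},
  ],
)

```text
validation failed for argument at $.ta...
```

Request:
apply_moves(
  targets=[
    {"x":0.14,"y":-0.33},
    {"x":0.28,"y":-0.66},
    {"x":0.42,"y":-1},
  ],
)

```text
validation failed for argument at $.ta...
```

Request:
apply_moves(
  targets=[
    {"x":0.14,"y":-0.33,"z":0.2,"spin":0.1,"jaw":-1},
    {"x":0.28,"y":-0.66,"z":0.4,"spin":0.2,"jaw":-1},
    {"x":0.42,"y":-1,"z":0.6,"spin":0.29,"jaw":-1},
  ],
)

```text
clock: 0.6
tcp_pos: [0.2099, 0.5011, 0.2909]
ee_rot: [3.139, -0.0, -0.039]
ft_force: [0.3, 0.2, 1.4]
width: 0.0853
```

Request:
apply_moves(
  targets=[
    {"x":0.14,"y":-0.33,"z":0,"spin":0,"jaw":-1},
    {"x":0.28,"y":-0.66,"z":0,"spin":0,"jaw":-1},
    {"x":0.42,"y":-1,"z":0,"spin":0,"jaw":-1},
  ],
)

```text
clock: 0.85
tcp_pos: [0.2521, 0.4007, 0.2917]
ee_rot: [-3.14, -0.0, -0.044]
ft_force: [-0.5, -0.7, -0.5]
width: 0.0854
```

Request:
apply_moves(
  targets=[
    {"x":0.14,"y":-0.33,"z":0,"spin":0,"jaw":-1},
    {"x":0.28,"y":-0.66,"z":0,"spin":0,"jaw":-1},
    {"x":0.42,"y":-1,"z":0,"spin":0,"jaw":-1},
  ],
)

```text
clock: 1.1
tcp_pos: [0.2939, 0.3005, 0.2915]
ee_rot: [-3.141, -0.0, -0.043]
ft_force: [0.1, 0.8, -0.4]
width: 0.0856
```

Request:
apply_moves(
  targets=[
    {"x":0.14,"y":-0.33,"z":0,"spin":0,"jaw":-1},
    {"x":0.28,"y":-0.66,"z":0,"spin":0,"jaw":-1},
    {"x":0.42,"y":-1,"z":0,"spin":0,"jaw":-1},
  ],
)

```text
clock: 1.35
tcp_pos: [0.3358, 0.2005, 0.2916]
ee_rot: [-3.141, -0.001, -0.043]
ft_force: [0.9, 0.4, 0.2]
width: 0.0855
```

Request:
apply_moves(
  targets=[
    {"x":0.14,"y":-0.33,"z":0,"spin":0,"jaw":-1},
    {"x":0.28,"y":-0.66,"z":0,"spin":0,"jaw":-1},
    {"x":0.42,"y":-1,"z":0,"spin":0,"jaw":-1},
  ],
)

```text
clock: 1.6
tcp_pos: [0.3779, 0.1005, 0.2917]
ee_rot: [-3.141, -0.001, -0.043]
ft_force: [0.9, 0.3, -0.1]
width: 0.0856
```

Request:
apply_moves(
  targets=[
    {"x":0.14,"y":-0.33,"z":0,"spin":0,"jaw":-1},
    {"x":0.28,"y":-0.66,"z":0,"spin":0,"jaw":-1},
    {"x":0.42,"y":-1,"z":0,"spin":0,"jaw":-1},
  ],
)

```text
clock: 1.85
tcp_pos: [0.4199, 0.0004, 0.2917]
ee_rot: [-3.141, -0.001, -0.044]
ft_force: [0.3, 0.9, -0.5]
width: 0.0852
```

Request:
apply_moves(
  targets=[
    {"x":0.14,"y":-0.33,"z":0,"spin":0,"jaw":-1},
    {"x":0.28,"y":-0.66,"z":0,"spin":0,"jaw":-1},
    {"x":0.42,"y":-1,"z":0,"spin":0,"jaw":-1},
  ],
)

```text
clock: 2.1
tcp_pos: [0.462, -0.0997, 0.2915]
ee_rot: [-3.141, -0.001, -0.044]
ft_force: [-0.2, 2.2, 0.2]
width: 0.0856
```

Request:
apply_moves(
  targets=[
    {"x":0.14,"y":-0.33,"z":0,"spin":0,"jaw":-1},
    {"x":0.28,"y":-0.66,"z":0,"spin":0,"jaw":-1},
    {"x":0.42,"y":-1,"z":0,"spin":0,"jaw":-1},
  ],
)

```text
clock: 2.35
tcp_pos: [0.504, -0.1997, 0.2913]
ee_rot: [-3.141, -0.0, -0.044]
ft_force: [0.6, 0.1, 0.4]
width: 0.0851
```

Request:
apply_moves(
  targets=[
    {"x":0.16,"y":-0.33,"z":0,"spin":0,"jaw":-1},
    {"x":0.3,"y":-0.66,"z":0,"spin":0,"jaw":-1},
    {"x":0.46,"y":-1,"z":0,"spin":0,"jaw":-1},
    {"x":0.46,"y":-1,"z":0,"spin":0,"jaw":-1},
  ],
)

```text
clock: 2.68
tcp_pos: [0.5513, -0.3027, 0.2888]
ee_rot: [3.141, 0.002, -0.049]
ft_force: [1.5, 0.2, -0.1]
width: 0.0855
```

```bash
python3 - <<'E'
from h import *
np.set_printoptions(precision=4,suppress=True)
w=snap("wrist","wrist2"); snap("scene","scene2"); st=manip.get_state(); print(st["joints"],st["tcp_pos"])
E
```

```text
[-0.2401  0.3553  0.1094 -0.0003 -1.3271  1.7645] [ 0.5496 -0.299   0.2898]
```

View pics/wrist2.png

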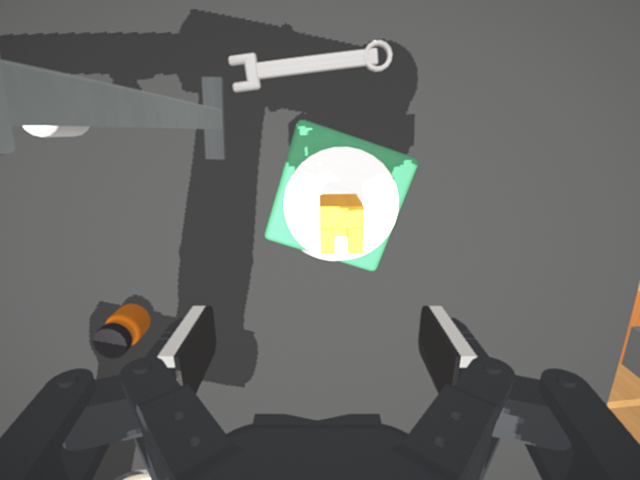

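View pics/scene2.png

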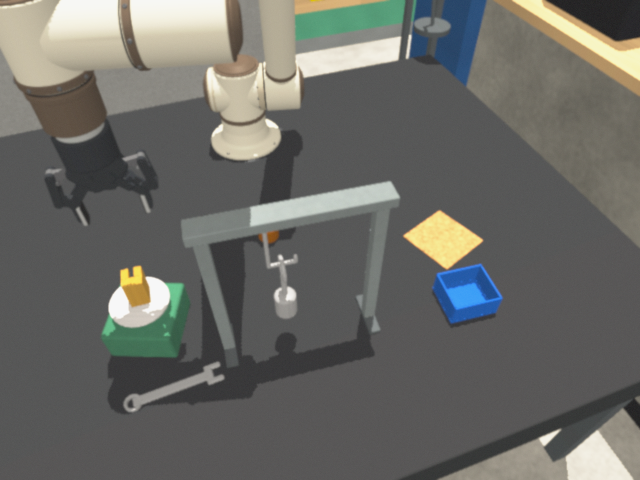

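Request:
apply_moves(
  targets=[
    {"x":0,"y":-0.22,"z":-0.3,"spin":0,"jaw":-1},
    {"x":0,"y":-0.22,"z":-0.6,"spin":0,"jaw":-1},
    {"x":0,"y":-0.22,"z":-0.8,"spin":0,"jaw":-1},
    {"x":0,"y":-0.22,"z":-1,"spin":0,"jaw":-1},
  ],
)

```text
clock: 3.12
tcp_pos: [0.5489, -0.3186, 0.1903]
ee_rot: [-3.141, 0.001, -0.043]
ft_force: [-0.6, -0.4, -0.4]
width: 0.0853
```

```bash
python3 - <<'E'
from h import *
w=snap("wrist","wrist3"); st=manip.get_state(); print(st["tcp_pos"],st["ee_rot"])
print(proj(w,[[.55,-.3215,.16],[.53,-.3395,.16],[.57,-.3035,.16]]))
E
```

```text
[ 0.54692124 -0.31732545  0.18582636] [-3.13745439  0.00762991 -0.04394538]
[[323.16981289 280.30893276]
 [357.33149489 312.52527065]
 [286.76961626 245.91749463]]
```

View pics/wrist3.png

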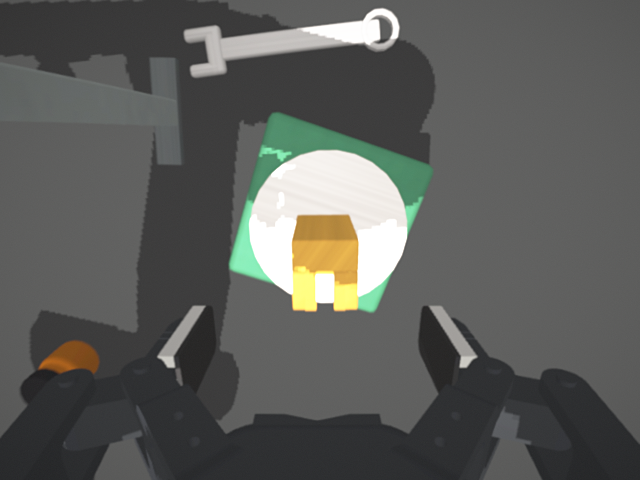

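Request:
apply_moves(
  targets=[
    {"x":0,"y":0,"z":0,"spin":0,"jaw":-1},
    {"x":0,"y":0,"z":0,"spin":0,"jaw":-1},
  ],
)

```text
clock: 3.33
tcp_pos: [0.5502, -0.3193, 0.1928]
ee_rot: [3.14, -0.002, -0.042]
ft_force: [0.9, 0.1, 1.1]
width: 0.0854
```

Request:
apply_moves(
  targets=[
    {"x":0,"y":-0.02,"z":-0.25,"spin":0,"jaw":-1},
    {"x":0,"y":-0.02,"z":-0.5,"spin":0,"jaw":-1},
    {"x":0,"y":-0.02,"z":-0.72,"spin":0,"jaw":-1},
    {"x":0,"y":-0.02,"z":-0.72,"spin":0,"jaw":-1},
    {"x":0,"y":-0.02,"z":-0.72,"spin":0,"jaw":-1},
  ],
)

```text
clock: 3.75
tcp_pos: [0.5503, -0.3218, 0.1205]
ee_rot: [3.141, -0.001, -0.043]
ft_force: [-0.0, -0.4, 0.8]
width: 0.0857
```

Request:
apply_moves(
  targets=[
    {"x":0,"y":0,"z":0,"spin":0,"jaw":0},
    {"x":0,"y":0,"z":0,"spin":0,"jaw":1},
    {"x":0,"y":0,"z":0,"spin":0,"jaw":1},
    {"x":0,"y":0,"z":0,"spin":0,"jaw":1},
    {"x":0,"y":0,"z":0,"spin":0,"jaw":1},
    {"x":0,"y":0,"z":0,"spin":0,"jaw":1},
  ],
  grip_force=50,
)

```text
clock: 4.25
tcp_pos: [0.5502, -0.3221, 0.1199]
ee_rot: [3.141, -0.002, -0.044]
ft_force: [0.6, -0.2, 0.4]
width: 0.0355
```

```bash
python3 - <<'E'
from h import *
w=snap("wrist","wrist4"); st=manip.get_state(); print(st["tcp_pos"],st["ee_rot"],st["width"],st["ft_force"])
E
```

```text
[ 0.5502594  -0.32206455  0.11981898] [ 3.14093617e+00 -1.66608267e-03 -4.38697119e-02] 0.0356531419827745 [-0.01844712 -0.71406442  0.50093577]
```

View pics/wrist4.png

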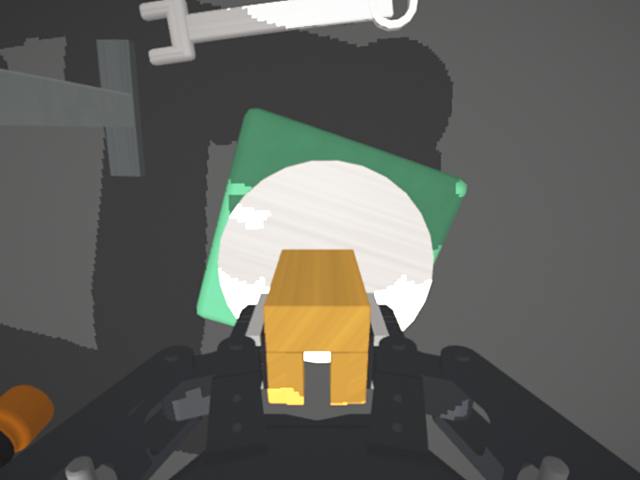

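Request:
apply_moves(
  targets=[
    {"x":0,"y":0,"z":0.15,"spin":0,"jaw":1},
    {"x":0,"y":0,"z":0.4,"spin":0,"jaw":1},
    {"x":0,"y":0,"z":0.7,"spin":0,"jaw":1},
    {"x":0,"y":0,"z":1,"spin":0,"jaw":1},
  ],
)

```text
clock: 4.63
tcp_pos: [0.5479, -0.3208, 0.2172]
ee_rot: [-3.138, 0.007, -0.045]
ft_force: [1.1, -0.2, -5.6]
width: 0.0354
```

Request:
apply_moves(
  targets=[
    {"x":-0.14,"y":0.2,"z":0.2,"spin":0,"jaw":1},
    {"x":-0.28,"y":0.5,"z":0.4,"spin":0,"jaw":1},
    {"x":-0.4,"y":0.75,"z":0.55,"spin":0,"jaw":1},
    {"x":-0.5,"y":1,"z":0.6,"spin":0,"jaw":1},
  ],
)

```text
clock: 4.97
tcp_pos: [0.4986, -0.2207, 0.28]
ee_rot: [-3.141, -0.0, -0.045]
ft_force: [1.1, 0.4, -5.1]
width: 0.035
```

Request:
apply_moves(
  targets=[
    {"x":-0.14,"y":0.33,"z":0,"spin":0,"jaw":1},
    {"x":-0.28,"y":0.66,"z":0,"spin":0,"jaw":1},
    {"x":-0.42,"y":1,"z":0,"spin":0,"jaw":1},
  ],
)

```text
clock: 5.22
tcp_pos: [0.4552, -0.1203, 0.2771]
ee_rot: [-3.14, 0.005, -0.046]
ft_force: [1.0, 1.5, -5.2]
width: 0.0357
```

Request:
apply_moves(
  targets=[
    {"x":-0.14,"y":0.33,"z":0,"spin":0,"jaw":1},
    {"x":-0.28,"y":0.66,"z":0,"spin":0,"jaw":1},
    {"x":-0.4,"y":1,"z":0,"spin":0,"jaw":1},
  ],
)

```text
clock: 5.47
tcp_pos: [0.4148, -0.0207, 0.2774]
ee_rot: [-3.141, 0.005, -0.045]
ft_force: [0.8, 1.3, -5.7]
width: 0.0353
```

Request:
apply_moves(
  targets=[
    {"x":0.05,"y":0.33,"z":0,"spin":0,"jaw":1},
    {"x":0.1,"y":0.66,"z":0,"spin":0,"jaw":1},
    {"x":0.15,"y":1,"z":0,"spin":0,"jaw":1},
  ],
)

```text
clock: 5.72
tcp_pos: [0.4307, 0.0793, 0.2779]
ee_rot: [3.141, 0.003, -0.044]
ft_force: [1.2, -0.7, -6.2]
width: 0.0351
```

Request:
apply_moves(
  targets=[
    {"x":0.1,"y":0.33,"z":0,"spin":0,"jaw":1},
    {"x":0.2,"y":0.66,"z":0,"spin":0,"jaw":1},
    {"x":0.3,"y":1,"z":0,"spin":0,"jaw":1},
  ],
)

```text
clock: 5.97
tcp_pos: [0.4612, 0.1793, 0.2774]
ee_rot: [3.14, 0.004, -0.044]
ft_force: [1.6, -0.5, -5.4]
width: 0.0351
```

Request:
apply_moves(
  targets=[
    {"x":0.14,"y":0.33,"z":0,"spin":0,"jaw":1},
    {"x":0.28,"y":0.66,"z":0,"spin":0,"jaw":1},
    {"x":0.42,"y":1,"z":0,"spin":0,"jaw":1},
  ],
)

```text
clock: 6.22
tcp_pos: [0.5035, 0.2792, 0.2769]
ee_rot: [3.139, 0.005, -0.044]
ft_force: [0.2, -1.0, -4.9]
width: 0.0356
```

Request:
apply_moves(
  targets=[
    {"x":0.2,"y":0.3,"z":-0.1,"spin":0,"jaw":1},
    {"x":0.35,"y":0.58,"z":-0.4,"spin":0,"jaw":1},
    {"x":0.35,"y":0.58,"z":-0.7,"spin":0,"jaw":1},
    {"x":0.35,"y":0.58,"z":-1,"spin":0,"jaw":1},
  ],
)

```text
clock: 6.55
tcp_pos: [0.5385, 0.3372, 0.1744]
ee_rot: [3.139, 0.005, -0.044]
ft_force: [0.1, -0.4, -6.2]
width: 0.0353
```

Request:
apply_moves(
  targets=[
    {"x":0,"y":0,"z":-0.3,"spin":0,"jaw":1},
    {"x":0,"y":0,"z":-0.6,"spin":0,"jaw":1},
    {"x":0,"y":0,"z":-0.85,"spin":0,"jaw":1},
    {"x":0,"y":0,"z":-1,"spin":0,"jaw":1},
  ],
)

```text
clock: 6.88
tcp_pos: [0.5363, 0.3337, 0.0732]
ee_rot: [3.135, 0.009, -0.046]
ft_force: [-0.2, -0.1, -6.0]
width: 0.0353
```

Request:
apply_moves(
  targets=[
    {"x":0,"y":0,"z":-0.1,"spin":0,"jaw":1},
    {"x":0,"y":0,"z":-0.2,"spin":0,"jaw":1},
    {"x":0,"y":0,"z":-0.3,"spin":0,"jaw":1},
    {"x":0,"y":0,"z":-0.3,"spin":0,"jaw":1},
  ],
)

```text
clock: 7.22
tcp_pos: [0.5386, 0.3354, 0.047]
ee_rot: [3.139, 0.003, -0.045]
ft_force: [-1.2, -0.1, -5.8]
width: 0.0357
```

```bash
python3 - <<'E'
from h import *
w=snap("wrist","wrist5"); st=manip.get_state(); print(st["tcp_pos"],st["ee_rot"],st["width"],st["ft_force"])
s=snap("scene"); cv2.imwrite("pics/scene5.png",cv2.resize(s["image"][190:340,380:540],None,fx=4,fy=4)[:,:,::-1])
E
```

```text
[0.53917661 0.33575513 0.04834956] [ 3.14017120e+00  1.58168768e-03 -4.42994615e-02] 0.035407479276519695 [ 0.48321043  0.11701244 -5.78245579]
```

View pics/scene5.png

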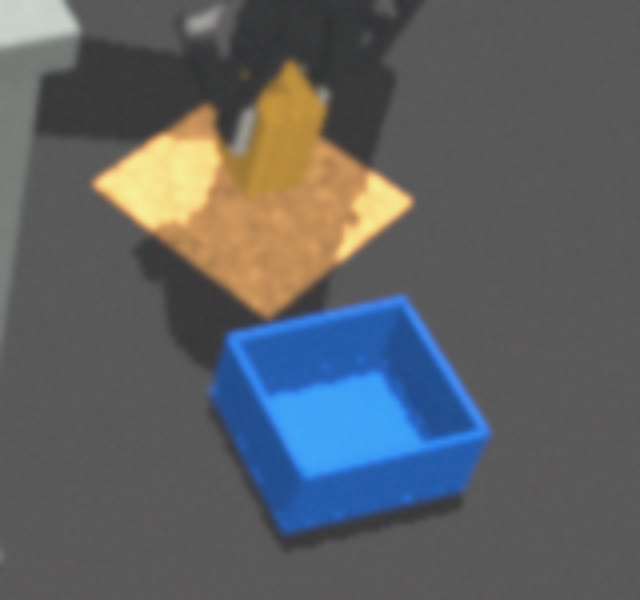

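View pics/wrist5.png

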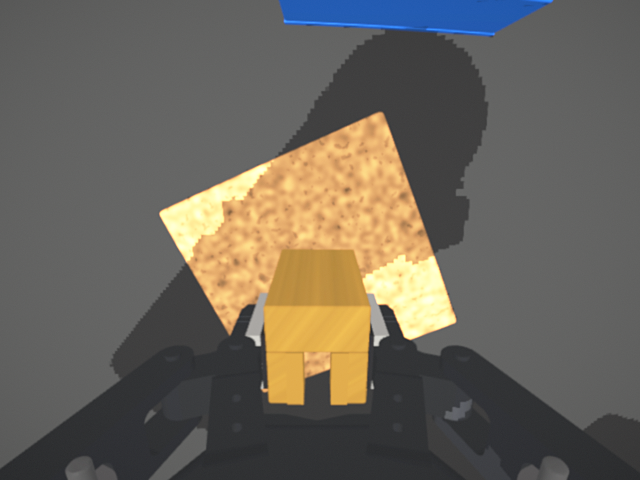

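Request:
apply_moves(
  targets=[
    {"x":0,"y":0,"z":-0.09,"spin":0,"jaw":1},
    {"x":0,"y":0,"z":-0.18,"spin":0,"jaw":1},
    {"x":0,"y":0,"z":-0.2,"spin":0,"jaw":1},
    {"x":0,"y":0,"z":-0.2,"spin":0,"jaw":1},
  ],
)

```text
clock: 7.65
tcp_pos: [0.5394, 0.336, 0.0288]
ee_rot: [3.141, 0.001, -0.044]
ft_force: [0.5, -1.4, -5.7]
width: 0.0358
```

Request:
apply_moves(
  targets=[
    {"x":0,"y":0,"z":-0.01,"spin":0,"jaw":1},
    {"x":0,"y":0,"z":-0.02,"spin":0,"jaw":1},
    {"x":0,"y":0,"z":-0.02,"spin":0,"jaw":1},
  ],
)

```text
clock: 7.9
tcp_pos: [0.5398, 0.3363, 0.0283]
ee_rot: [-3.141, -0.001, -0.044]
ft_force: [-3.6, -1.1, 1.4]
width: 0.0356
```

Request:
apply_moves(
  targets=[
    {"x":0,"y":0,"z":0,"spin":0,"jaw":0.3},
    {"x":0,"y":0,"z":0,"spin":0,"jaw":0},
    {"x":0,"y":0,"z":0,"spin":0,"jaw":-0.5},
    {"x":0,"y":0,"z":0,"spin":0,"jaw":-1},
    {"x":0,"y":0,"z":0,"spin":0,"jaw":-1},
    {"x":0,"y":0,"z":0,"spin":0,"jaw":-1},
  ],
)

```text
clock: 8.4
tcp_pos: [0.54, 0.3364, 0.0274]
ee_rot: [-3.141, -0.001, -0.044]
ft_force: [0.1, 0.4, 0.1]
width: 0.0851
```

Request:
apply_moves(
  targets=[
    {"x":0,"y":0,"z":0.25,"spin":0,"jaw":-1},
    {"x":0,"y":0,"z":0.5,"spin":0,"jaw":-1},
    {"x":0,"y":0,"z":0.75,"spin":0,"jaw":-1},
    {"x":0,"y":0,"z":1,"spin":0,"jaw":-1},
  ],
)

```text
clock: 8.73
tcp_pos: [0.5397, 0.3361, 0.1282]
ee_rot: [3.141, -0.0, -0.044]
ft_force: [0.5, 0.1, -0.1]
width: 0.0854
```

```bash
python3 - <<'E'
from h import *
w=snap("wrist","wrist6"); st=manip.get_state(); print(st["tcp_pos"],st["ee_rot"],st["width"],st["ft_force"],st["joints"])
E
```

```text
[0.54256134 0.33812011 0.1345678 ] [-3.13525335 -0.00872364 -0.04255588] 0.08555500632124519 [1.37917649 0.79663836 5.07168412] [ 0.81109767  0.48129968 -0.09390226  0.00289001 -0.98508498  0.71558551]
```

View pics/wrist6.png

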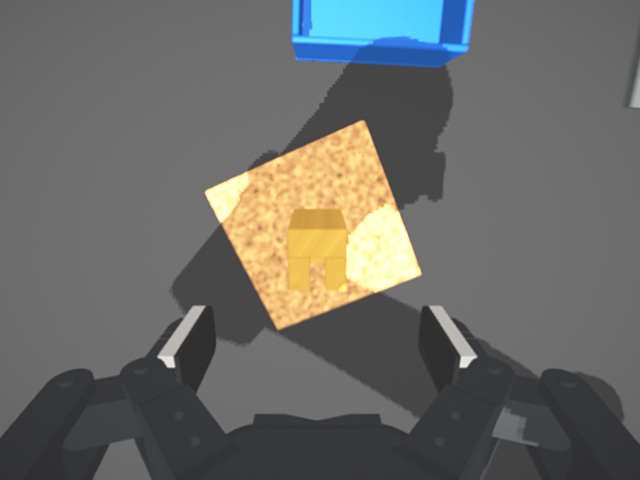

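Step 1 is done: the insert stands mid-mat, around (318,245) in the wrist view. The moves can't command a tilt, so I'll test in free space what a pose past the arm's reach does to the tool's orientation.

Request:
apply_moves(
  targets=[
    {"x":0,"y":0.33,"z":0.33,"spin":0,"jaw":-1},
    {"x":0,"y":0.66,"z":0.66,"spin":0,"jaw":-1},
    {"x":0,"y":1,"z":1,"spin":0,"jaw":-1},
  ],
)

```text
clock: 9.03
tcp_pos: [0.5397, 0.4249, 0.217]
ee_rot: [3.141, -0.0, -0.045]
ft_force: [1.2, 0.6, -0.2]
width: 0.0852
```

Request:
apply_moves(
  targets=[
    {"x":0,"y":0.33,"z":0.33,"spin":0,"jaw":-1},
    {"x":0,"y":0.66,"z":0.66,"spin":0,"jaw":-1},
    {"x":0,"y":1,"z":1,"spin":0,"jaw":-1},
  ],
)

```text
clock: 9.28
tcp_pos: [0.5394, 0.514, 0.3058]
ee_rot: [-3.141, -0.0, -0.044]
ft_force: [1.3, -0.2, 1.2]
width: 0.0855
```

Request:
apply_moves(
  targets=[
    {"x":0.2,"y":0.3,"z":0,"spin":0,"jaw":-1},
    {"x":0.4,"y":0.6,"z":0,"spin":0,"jaw":-1},
    {"x":0.6,"y":0.9,"z":0,"spin":0,"jaw":-1},
  ],
)

```text
clock: 9.53
tcp_pos: [0.5987, 0.6029, 0.3059]
ee_rot: [-3.139, -0.001, -0.043]
ft_force: [1.0, 2.0, 0.8]
width: 0.0855
```

Request:
apply_moves(
  targets=[
    {"x":0.2,"y":0.3,"z":0,"spin":0,"jaw":-1},
    {"x":0.4,"y":0.6,"z":0,"spin":0,"jaw":-1},
    {"x":0.6,"y":0.9,"z":0,"spin":0,"jaw":-1},
  ],
)

```text
clock: 9.78
tcp_pos: [0.6286, 0.6545, 0.285]
ee_rot: [-3.132, -0.014, -0.045]
ft_force: [-17.8, -11.3, 5.0]
width: 0.0854
```

Request:
apply_moves(
  targets=[
    {"x":0.2,"y":0.3,"z":0,"spin":0,"jaw":-1},
    {"x":0.4,"y":0.6,"z":0,"spin":0,"jaw":-1},
    {"x":0.6,"y":0.9,"z":0,"spin":0,"jaw":-1},
  ],
)

```text
clock: 10.03
tcp_pos: [0.6327, 0.6802, 0.2609]
ee_rot: [-3.105, -0.036, -0.044]
ft_force: [-0.1, -0.0, 0.1]
width: 0.0854
```

```bash
python3 - <<'E'
from h import *
st=manip.get_state(); print(st["tcp_pos"],st["ee_rot"],st["joints"],st["clock"])
E
```

```text
[0.63268161 0.68022356 0.26091926] [-3.10536701 -0.03619485 -0.04448778] [ 0.99868955  1.08673401  1.4067454   0.01350172 -1.84126005  0.53220456] 10.0333
```

Request:
apply_moves(
  targets=[
    {"x":0.6,"y":0.7,"z":0,"spin":0,"jaw":-1},
    {"x":0.6,"y":0.7,"z":0,"spin":0,"jaw":-1},
    {"x":0.6,"y":0.7,"z":0,"spin":0,"jaw":-1},
    {"x":0.6,"y":0.7,"z":0,"spin":0,"jaw":-1},
  ],
)

```text
clock: 10.37
tcp_pos: [0.6446, 0.6971, 0.2361]
ee_rot: [-3.081, -0.058, -0.046]
ft_force: [0.3, -0.1, -0.0]
width: 0.0849
```

```bash
cat > st.py <<'E'
from h import *
from scipy.spatial.transform import Rotation as Ro
np.set_printoptions(precision=4,suppress=True)
st=manip.get_state(); R=Ro.from_euler("xyz",st["ee_rot"]).as_matrix()
print("clk",st["clock"],"tcp",st["tcp_pos"],"rot",st["ee_rot"],"q",st["joints"],"z",R[:,2],"jaw",R[:,1],"F",st["ft_force"],"w",st["width"])
E
python3 st.py
```

```text
clk 10.3667 tcp [0.6446 0.6971 0.2361] rot [-3.0809 -0.058  -0.0459] q [ 0.9999  1.1161  1.4071  0.0201 -1.7801  0.5318] z [ 0.0606  0.058  -0.9965] jaw [-0.0422 -0.9973 -0.0606] F [ 0.2587 -0.0728 -0.0073] w 0.08491743197973489
```

Request:
apply_moves(
  targets=[
    {"x":-0.3,"y":-0.3,"z":0,"spin":0,"jaw":-1},
    {"x":-0.6,"y":-0.6,"z":0,"spin":0,"jaw":-1},
    {"x":-1,"y":-1,"z":0,"spin":0,"jaw":-1},
    {"x":-1,"y":-1,"z":0,"spin":0,"jaw":-1},
  ],
)

```text
clock: 10.7
tcp_pos: [0.5746, 0.6277, 0.2379]
ee_rot: [-3.079, -0.06, -0.047]
ft_force: [0.4, 1.6, 0.8]
width: 0.0856
```

```bash
python3 st.py
```

```text
clk 10.7 tcp [0.5746 0.6277 0.2379] rot [-3.0794 -0.0599 -0.0465] q [ 1.0265  0.7607  0.6681  0.0232 -1.395   0.4966] z [ 0.0626  0.0593 -0.9963] jaw [-0.0427 -0.9972 -0.062 ] F [0.4082 1.5726 0.7667] w 0.08556520080384937
```

The commanded pose takes up the tilt that the arm reaches, and the tilt stays after backing off. So tilt can be built up by over-reaching, with the jaw axis set tangential, then carried to the weight. I'll spin the heading outward first.

Request:
apply_moves(
  targets=[
    {"x":0,"y":0,"z":0,"spin":0.15,"jaw":-1},
    {"x":0,"y":0,"z":0,"spin":0.3,"jaw":-1},
    {"x":0,"y":0,"z":0,"spin":0.45,"jaw":-1},
    {"x":0,"y":0,"z":0,"spin":0.6,"jaw":-1},
    {"x":0.1,"y":0.1,"z":0,"spin":0.75,"jaw":-1},
    {"x":0.2,"y":0.2,"z":0,"spin":0.9,"jaw":-1},
    {"x":0.3,"y":0.3,"z":0,"spin":1,"jaw":-1},
  ],
)

```text
clock: 11.28
tcp_pos: [0.6053, 0.6584, 0.241]
ee_rot: [-3.081, -0.062, 0.744]
ft_force: [0.3, 0.3, -0.2]
width: 0.0851
```

Request:
apply_moves(
  targets=[
    {"x":0.3,"y":0.3,"z":0,"spin":0.15,"jaw":-1},
    {"x":0.6,"y":0.6,"z":0,"spin":0.15,"jaw":-1},
    {"x":1,"y":1,"z":0,"spin":0.15,"jaw":-1},
  ],
)

```text
clock: 11.53
tcp_pos: [0.6458, 0.6975, 0.2258]
ee_rot: [-3.086, -0.079, 0.857]
ft_force: [-20.3, -15.7, 13.6]
width: 0.0852
```

```bash
python3 st.py
```

```text
clk 11.5333 tcp [0.6458 0.6975 0.2258] rot [-3.0857 -0.0793  0.8568] q [ 0.978   1.1171  1.4083 -0.0469 -1.7764  1.4403] z [ 0.0095  0.0963 -0.9953] jaw [ 0.7575 -0.6505 -0.0557] F [-20.2833 -15.6636  13.5665] w 0.08518059050938973
```

Request:
apply_moves(
  targets=[
    {"x":1,"y":1,"z":0,"spin":0,"jaw":-1},
    {"x":1,"y":1,"z":0,"spin":0,"jaw":-1},
    {"x":1,"y":1,"z":0,"spin":0,"jaw":-1},
  ],
)

```text
clock: 11.78
tcp_pos: [0.6609, 0.7121, 0.1972]
ee_rot: [-3.086, -0.113, 0.854]
ft_force: [-0.6, 1.0, 2.0]
width: 0.0856
```

```bash
python3 st.py
```

```text
clk 11.7833 tcp [0.6609 0.7121 0.1972] rot [-3.0863 -0.1127  0.8537] q [ 0.9749  1.1499  1.4077 -0.0417 -1.71    1.4445] z [ 0.0321  0.121  -0.9921] jaw [ 0.7567 -0.6515 -0.0549] F [-0.6045  0.9649  1.9742] w 0.08555842737654029
```

Request:
apply_moves(
  targets=[
    {"x":1,"y":1,"z":1,"spin":0,"jaw":-1},
    {"x":1,"y":1,"z":1,"spin":0,"jaw":-1},
    {"x":1,"y":1,"z":1,"spin":0,"jaw":-1},
  ],
)

```text
clock: 12.03
tcp_pos: [0.6613, 0.7108, 0.2298]
ee_rot: [-3.089, -0.149, 0.852]
ft_force: [0.2, 0.6, 1.5]
width: 0.0855
```

```bash
python3 st.py
```

```text
clk 12.0333 tcp [0.6613 0.7108 0.2298] rot [-3.0894 -0.1492  0.8523] q [ 0.9763  1.1173  1.4077 -0.0338 -1.7068  1.4436] z [ 0.0584  0.1461 -0.9875] jaw [ 0.7569 -0.6515 -0.0516] F [0.2262 0.5632 1.5324] w 0.08550333109877223
```

Request:
apply_moves(
  targets=[
    {"x":1,"y":1,"z":0.5,"spin":0,"jaw":-1},
    {"x":1,"y":1,"z":0.5,"spin":0,"jaw":-1},
    {"x":1,"y":1,"z":0.5,"spin":0,"jaw":-1},
    {"x":1,"y":1,"z":0.5,"spin":0,"jaw":-1},
    {"x":1,"y":1,"z":0.5,"spin":0,"jaw":-1},
    {"x":1,"y":1,"z":0.5,"spin":0,"jaw":-1},
    {"x":1,"y":1,"z":0.5,"spin":0,"jaw":-1},
    {"x":1,"y":1,"z":0.5,"spin":0,"jaw":-1},
  ],
)

```text
clock: 12.7
tcp_pos: [0.67, 0.7176, 0.2236]
ee_rot: [-3.091, -0.176, 0.851]
ft_force: [0.0, -0.5, -0.2]
width: 0.0853
```

```bash
python3 st.py
```

```text
clk 12.7 tcp [0.67   0.7176 0.2236] rot [-3.0913 -0.1761  0.8508] q [ 0.9744  1.1262  1.4077 -0.0285 -1.6713  1.4463] z [ 0.0775  0.1647 -0.9833] jaw [ 0.7567 -0.6519 -0.0495] F [ 0.0404 -0.4819 -0.2299] w 0.08529553388189672
```

Request:
apply_moves(
  targets=[
    {"x":1,"y":1,"z":0.5,"spin":0,"jaw":-1},
  ],
)

```text
clock: 12.78
tcp_pos: [0.6757, 0.7228, 0.2254]
ee_rot: [-3.093, -0.203, 0.85]
ft_force: [0.1, 0.7, -0.3]
width: 0.0854
```

Request:
apply_moves(
  targets=[
    {"x":1,"y":1,"z":0.5,"spin":0,"jaw":-1},
  ],
)

```text
clock: 12.87
tcp_pos: [0.6818, 0.7282, 0.2273]
ee_rot: [-3.096, -0.23, 0.848]
ft_force: [-0.3, 0.1, 0.3]
width: 0.0855
```

Request:
apply_moves(
  targets=[
    {"x":1,"y":1,"z":1,"spin":0,"jaw":-1},
    {"x":1,"y":1,"z":1,"spin":0,"jaw":-1},
  ],
)

```text
clock: 13.03
tcp_pos: [0.6837, 0.729, 0.2469]
ee_rot: [-3.099, -0.26, 0.847]
ft_force: [-0.1, 0.5, 1.1]
width: 0.0858
```

Request:
apply_moves(
  targets=[
    {"x":0.2,"y":0.2,"z":1,"spin":0,"jaw":-1},
    {"x":0.2,"y":0.2,"z":1,"spin":0,"jaw":-1},
  ],
)

```text
clock: 13.2
tcp_pos: [0.6722, 0.7166, 0.3026]
ee_rot: [-3.101, -0.283, 0.846]
ft_force: [0.2, -0.7, 1.8]
width: 0.0852
```

Request:
apply_moves(
  targets=[
    {"x":1,"y":1,"z":0.2,"spin":0,"jaw":-1},
  ],
)

```text
clock: 13.28
tcp_pos: [0.6807, 0.723, 0.3069]
ee_rot: [-3.105, -0.321, 0.844]
ft_force: [0.7, -0.7, 2.1]
width: 0.0855
```

Request:
apply_moves(
  targets=[
    {"x":1,"y":1,"z":0.2,"spin":0,"jaw":-1},
  ],
)

```text
clock: 13.37
tcp_pos: [0.6894, 0.7328, 0.2939]
ee_rot: [-3.105, -0.343, 0.844]
ft_force: [-0.1, -1.0, -0.7]
width: 0.0856
```

Request:
apply_moves(
  targets=[
    {"x":1,"y":1,"z":0.2,"spin":0,"jaw":-1},
  ],
)

```text
clock: 13.45
tcp_pos: [0.6979, 0.7413, 0.2832]
ee_rot: [-3.106, -0.364, 0.843]
ft_force: [0.7, 1.0, -0.2]
width: 0.0855
```

Request:
apply_moves(
  targets=[
    {"x":1,"y":1,"z":0.3,"spin":0,"jaw":-1},
  ],
)

```text
clock: 13.53
tcp_pos: [0.7055, 0.7486, 0.2764]
ee_rot: [-3.108, -0.388, 0.842]
ft_force: [0.2, 0.4, 0.2]
width: 0.0855
```

Request:
apply_moves(
  targets=[
    {"x":1,"y":1,"z":0.3,"spin":0,"jaw":-1},
  ],
)

```text
clock: 13.62
tcp_pos: [0.7131, 0.7557, 0.2726]
ee_rot: [-3.111, -0.414, 0.841]
ft_force: [-0.5, -0.6, -0.3]
width: 0.0855
```

Request:
apply_moves(
  targets=[
    {"x":1,"y":1,"z":0.3,"spin":0,"jaw":-1},
  ],
)

```text
clock: 13.7
tcp_pos: [0.7206, 0.7626, 0.2692]
ee_rot: [-3.113, -0.441, 0.84]
ft_force: [0.1, 0.2, 0.2]
width: 0.0854
```

```bash
python3 st.py
```

```text
clk 13.7 tcp [0.7206 0.7626 0.2692] rot [-3.1131 -0.441   0.8399] q [ 0.975   1.1119  1.4077  0.0295 -1.4257  1.4444] z [ 0.2636  0.3367 -0.904 ] jaw [ 0.7524 -0.6582 -0.0258] F [0.0913 0.2013 0.1739] w 0.08536054390569053
```

Request:
apply_moves(
  targets=[
    {"x":1,"y":1,"z":0.5,"spin":0,"jaw":-1},
  ],
)

```text
clock: 13.78
tcp_pos: [0.7263, 0.7682, 0.2685]
ee_rot: [-3.115, -0.465, 0.839]
ft_force: [0.0, 0.6, -1.6]
width: 0.0851
```

Request:
apply_moves(
  targets=[
    {"x":1,"y":1,"z":0.5,"spin":0,"jaw":-1},
  ],
)

```text
clock: 13.87
tcp_pos: [0.7323, 0.7736, 0.2712]
ee_rot: [-3.118, -0.493, 0.838]
ft_force: [1.1, 0.0, -0.2]
width: 0.0853
```

Request:
apply_moves(
  targets=[
    {"x":1,"y":1,"z":0.5,"spin":0,"jaw":-1},
  ],
)

```text
clock: 13.95
tcp_pos: [0.7381, 0.779, 0.2735]
ee_rot: [-3.12, -0.52, 0.838]
ft_force: [-0.4, 0.5, -0.1]
width: 0.0858
```

Request:
apply_moves(
  targets=[
    {"x":1,"y":1,"z":0.5,"spin":0,"jaw":-1},
  ],
)

```text
clock: 14.03
tcp_pos: [0.7438, 0.7844, 0.2752]
ee_rot: [-3.122, -0.547, 0.837]
ft_force: [0.1, -0.5, -0.4]
width: 0.0853
```

Request:
apply_moves(
  targets=[
    {"x":1,"y":1,"z":0.5,"spin":0,"jaw":-1},
  ],
)

```text
clock: 14.12
tcp_pos: [0.7495, 0.7896, 0.2769]
ee_rot: [-3.124, -0.573, 0.836]
ft_force: [0.1, -0.2, -0.2]
width: 0.0852
```

Request:
apply_moves(
  targets=[
    {"x":1,"y":1,"z":0.5,"spin":0,"jaw":-1},
  ],
)

```text
clock: 14.2
tcp_pos: [0.755, 0.7949, 0.2787]
ee_rot: [-3.127, -0.599, 0.836]
ft_force: [-0.1, 0.1, -0.5]
width: 0.0853
```

Request:
apply_moves(
  targets=[
    {"x":1,"y":1,"z":0.5,"spin":0,"jaw":-1},
  ],
)

```text
clock: 14.28
tcp_pos: [0.7605, 0.8, 0.2804]
ee_rot: [-3.129, -0.625, 0.836]
ft_force: [-0.6, -0.0, 0.2]
width: 0.085
```

Request:
apply_moves(
  targets=[
    {"x":1,"y":1,"z":0.5,"spin":0,"jaw":-1},
  ],
)

```text
clock: 14.37
tcp_pos: [0.7659, 0.8051, 0.2823]
ee_rot: [-3.132, -0.651, 0.835]
ft_force: [-0.6, -0.5, -0.1]
width: 0.0855
```

```bash
python3 st.py
```

```text
clk 14.3667 tcp [0.7659 0.8051 0.2823] rot [-3.1316 -0.6511  0.8351] q [ 0.9744  1.1415  1.4077  0.08   -1.1906  1.4301] z [ 0.3993  0.456  -0.7954] jaw [ 0.7454 -0.6666 -0.0079] F [-0.5508 -0.5268 -0.1451] w 0.08550100903573131
```

Request:
apply_moves(
  targets=[
    {"x":1,"y":1,"z":0.5,"spin":0,"jaw":-1},
  ],
)

```text
clock: 14.45
tcp_pos: [0.7712, 0.8101, 0.2842]
ee_rot: [-3.134, -0.677, 0.835]
ft_force: [-0.3, 0.6, -0.7]
width: 0.0855
```

Request:
apply_moves(
  targets=[
    {"x":1,"y":1,"z":0.5,"spin":0,"jaw":-1},
  ],
)

```text
clock: 14.53
tcp_pos: [0.7763, 0.815, 0.2861]
ee_rot: [-3.137, -0.702, 0.835]
ft_force: [-0.7, 0.3, 0.1]
width: 0.0856
```

Request:
apply_moves(
  targets=[
    {"x":1,"y":1,"z":0.5,"spin":0,"jaw":-1},
  ],
)

```text
clock: 14.62
tcp_pos: [0.7814, 0.8197, 0.2882]
ee_rot: [-3.139, -0.728, 0.835]
ft_force: [-0.4, 0.3, 0.1]
width: 0.0854
```

Request:
apply_moves(
  targets=[
    {"x":1,"y":1,"z":0.5,"spin":-0.12,"jaw":-1},
  ],
)

```text
clock: 14.7
tcp_pos: [0.7902, 0.8212, 0.2928]
ee_rot: [-3.137, -0.755, 0.734]
ft_force: [0.5, -0.8, 1.4]
width: 0.0857
```

Request:
apply_moves(
  targets=[
    {"x":1,"y":1,"z":0.5,"spin":0,"jaw":-1},
  ],
)

```text
clock: 14.78
tcp_pos: [0.791, 0.8301, 0.2914]
ee_rot: [-3.139, -0.777, 0.74]
ft_force: [-1.1, 1.1, -1.8]
width: 0.0854
```

Request:
apply_moves(
  targets=[
    {"x":1,"y":1,"z":0.5,"spin":0,"jaw":-1},
  ],
)

```text
clock: 14.87
tcp_pos: [0.7965, 0.8337, 0.2935]
ee_rot: [-3.139, -0.801, 0.741]
ft_force: [0.9, -0.1, -0.0]
width: 0.0853
```

Request:
apply_moves(
  targets=[
    {"x":1,"y":1,"z":0.5,"spin":0,"jaw":-1},
  ],
)

```text
clock: 14.95
tcp_pos: [0.8022, 0.837, 0.2967]
ee_rot: [-3.138, -0.827, 0.74]
ft_force: [-0.1, 0.1, 0.4]
width: 0.0852
```

```bash
python3 st.py
```

```text
clk 14.95 tcp [0.8022 0.837  0.2967] rot [-3.1383 -0.8272  0.7403] q [ 0.9878  1.1862  1.4077  0.2134 -0.9906  1.2832] z [ 0.5411  0.4989 -0.677 ] jaw [ 0.6763 -0.7366 -0.0023] F [-0.1458  0.0913  0.4497] w 0.08523263203325308
```

Request:
apply_moves(
  targets=[
    {"x":1,"y":1,"z":0.5,"spin":0,"jaw":-1},
  ],
)

```text
clock: 15.03
tcp_pos: [0.8073, 0.8405, 0.2994]
ee_rot: [-3.138, -0.852, 0.74]
ft_force: [1.0, -0.5, 0.2]
width: 0.0857
```

Request:
apply_moves(
  targets=[
    {"x":1,"y":1,"z":0.5,"spin":0,"jaw":-1},
  ],
)

```text
clock: 15.12
tcp_pos: [0.812, 0.8441, 0.3019]
ee_rot: [-3.138, -0.876, 0.739]
ft_force: [-0.1, -0.9, -0.1]
width: 0.0852
```

Request:
apply_moves(
  targets=[
    {"x":1,"y":1,"z":0.5,"spin":0,"jaw":-1},
  ],
)

```text
clock: 15.2
tcp_pos: [0.8166, 0.8476, 0.3044]
ee_rot: [-3.138, -0.9, 0.739]
ft_force: [0.5, 0.7, 0.7]
width: 0.0853
```

Request:
apply_moves(
  targets=[
    {"x":1,"y":1,"z":0.5,"spin":0,"jaw":-1},
  ],
)

```text
clock: 15.28
tcp_pos: [0.8209, 0.8511, 0.3069]
ee_rot: [-3.138, -0.924, 0.739]
ft_force: [0.5, 0.4, 0.1]
width: 0.0852
```

Request:
apply_moves(
  targets=[
    {"x":1,"y":1,"z":0.5,"spin":0,"jaw":-1},
  ],
)

```text
clock: 15.37
tcp_pos: [0.8251, 0.8545, 0.3095]
ee_rot: [-3.138, -0.947, 0.739]
ft_force: [0.1, -0.1, 0.6]
width: 0.0851
```

Request:
apply_moves(
  targets=[
    {"x":1,"y":1,"z":0.5,"spin":0,"jaw":-1},
  ],
)

```text
clock: 15.45
tcp_pos: [0.8291, 0.8577, 0.312]
ee_rot: [-3.138, -0.97, 0.739]
ft_force: [0.6, -0.5, -1.1]
width: 0.0853
```

Request:
apply_moves(
  targets=[
    {"x":1,"y":1,"z":0.5,"spin":0,"jaw":-1},
  ],
)

```text
clock: 15.53
tcp_pos: [0.833, 0.8608, 0.3147]
ee_rot: [-3.138, -0.993, 0.738]
ft_force: [-0.4, -1.0, -0.6]
width: 0.0855
```

```bash
python3 st.py
```

```text
clk 15.5333 tcp [0.833  0.8608 0.3147] rot [-3.1382 -0.9933  0.7385] q [ 0.98    1.2193  1.4077  0.2786 -0.7987  1.2403] z [ 0.6172  0.5665 -0.546 ] jaw [ 0.6753 -0.7375 -0.0019] F [-0.4448 -1.004  -0.5665] w 0.08548465538843308
```

Tilt is now 57° with the jaw axis level. I'll bring it back toward the weight, spinning to the rack's heading.

Request:
apply_moves(
  targets=[
    {"x":-0.2,"y":-0.25,"z":0,"spin":-0.1,"jaw":-1},
    {"x":-0.45,"y":-0.6,"z":0,"spin":-0.2,"jaw":-1},
    {"x":-0.7,"y":-0.9,"z":0,"spin":-0.3,"jaw":-1},
  ],
)

```text
clock: 15.78
tcp_pos: [0.8281, 0.8237, 0.3216]
ee_rot: [3.131, -0.994, 0.577]
ft_force: [0.4, -0.2, 0.9]
width: 0.0854
```

```bash
python3 st.py
```

```text
clk 15.7833 tcp [0.8281 0.8237 0.3216] rot [ 3.1315 -0.9936  0.5772] q [ 0.9768  1.0342  0.8837  0.6688 -0.5714  0.7568] z [ 0.7077  0.4488 -0.5457] jaw [ 0.5385 -0.8426  0.0055] F [ 0.388  -0.1739  0.8787] w 0.08543384461130946
```

Request:
apply_moves(
  targets=[
    {"x":-0.2,"y":-0.3,"z":0,"spin":-0.1,"jaw":-1},
    {"x":-0.45,"y":-0.6,"z":0,"spin":-0.2,"jaw":-1},
    {"x":-0.7,"y":-0.9,"z":0,"spin":-0.3,"jaw":-1},
  ],
)

```text
clock: 16.03
tcp_pos: [0.7954, 0.7705, 0.3261]
ee_rot: [3.128, -0.99, 0.395]
ft_force: [1.2, -0.1, 0.2]
width: 0.0851
```

Request:
apply_moves(
  targets=[
    {"x":-0.2,"y":-0.3,"z":0,"spin":-0.1,"jaw":-1},
    {"x":-0.45,"y":-0.6,"z":0,"spin":-0.2,"jaw":-1},
    {"x":-0.7,"y":-0.9,"z":0,"spin":-0.3,"jaw":-1},
  ],
)

```text
clock: 16.28
tcp_pos: [0.7246, 0.68, 0.3259]
ee_rot: [3.128, -0.991, 0.16]
ft_force: [0.9, -0.2, 0.4]
width: 0.0854
```

Request:
apply_moves(
  targets=[
    {"x":-0.2,"y":-0.3,"z":0,"spin":-0.05,"jaw":-1},
    {"x":-0.45,"y":-0.6,"z":0,"spin":-0.1,"jaw":-1},
    {"x":-0.7,"y":-0.9,"z":0,"spin":-0.15,"jaw":-1},
  ],
)

```text
clock: 16.53
tcp_pos: [0.6542, 0.5911, 0.3264]
ee_rot: [3.131, -0.991, 0.042]
ft_force: [-0.2, -0.2, 0.3]
width: 0.0856
```

```bash
python3 st.py
```

```text
clk 16.5333 tcp [0.6542 0.5911 0.3264] rot [ 3.131  -0.9906  0.0418] q [ 0.9975  0.5353 -0.1791  1.4215 -0.7711 -0.4593] z [ 0.836   0.0243 -0.5481] jaw [ 0.0329 -0.9994  0.0058] F [-0.1893 -0.2128  0.3081] w 0.08556919113326873
```

Request:
apply_moves(
  targets=[
    {"x":-0.15,"y":-0.33,"z":0,"spin":-0.05,"jaw":-1},
    {"x":-0.3,"y":-0.66,"z":0,"spin":-0.1,"jaw":-1},
    {"x":-0.45,"y":-1,"z":0,"spin":-0.16,"jaw":-1},
  ],
)

```text
clock: 16.78
tcp_pos: [0.6093, 0.4912, 0.3265]
ee_rot: [3.132, -0.99, -0.084]
ft_force: [0.5, -0.5, 0.3]
width: 0.0852
```

Request:
apply_moves(
  targets=[
    {"x":-0.15,"y":-0.33,"z":0,"spin":0,"jaw":-1},
    {"x":-0.3,"y":-0.66,"z":0,"spin":0,"jaw":-1},
    {"x":-0.45,"y":-1,"z":0,"spin":0,"jaw":-1},
  ],
)

```text
clock: 17.03
tcp_pos: [0.5644, 0.3919, 0.3259]
ee_rot: [3.132, -0.99, -0.082]
ft_force: [0.1, -0.9, 1.0]
width: 0.0855
```

Request:
apply_moves(
  targets=[
    {"x":-0.15,"y":-0.33,"z":0,"spin":0,"jaw":-1},
    {"x":-0.3,"y":-0.66,"z":0,"spin":0,"jaw":-1},
    {"x":-0.45,"y":-1,"z":0,"spin":0,"jaw":-1},
  ],
)

```text
clock: 17.28
tcp_pos: [0.5194, 0.2917, 0.3259]
ee_rot: [3.132, -0.991, -0.082]
ft_force: [1.5, -0.4, 0.5]
width: 0.0858
```

```bash
python3 st.py
```

```text
clk 17.2833 tcp [0.5194 0.2917 0.3259] rot [ 3.132  -0.9908 -0.0821] q [ 0.8207  0.0553 -0.8551  1.6717 -0.7288 -0.7468] z [ 0.8328 -0.0782 -0.548 ] jaw [-0.09   -0.9959  0.0053] F [ 1.5453 -0.3505  0.5208] w 0.08579348847696448
```

Request:
apply_moves(
  targets=[
    {"x":0,"y":-0.33,"z":-0.1,"spin":0,"jaw":-1},
    {"x":0,"y":-0.66,"z":-0.2,"spin":0,"jaw":-1},
    {"x":0,"y":-1,"z":-0.3,"spin":0,"jaw":-1},
  ],
)

```text
clock: 17.53
tcp_pos: [0.5164, 0.195, 0.2997]
ee_rot: [3.125, -0.979, -0.087]
ft_force: [-16.9, 29.3, -2.9]
width: 0.0856
```

Request:
apply_moves(
  targets=[
    {"x":0,"y":-0.33,"z":-0.1,"spin":0,"jaw":-1},
    {"x":0,"y":-0.66,"z":-0.2,"spin":0,"jaw":-1},
    {"x":0,"y":-1,"z":-0.3,"spin":0,"jaw":-1},
  ],
)

```text
clock: 17.78
tcp_pos: [0.504, 0.1319, 0.3087]
ee_rot: [3.086, -0.95, -0.084]
ft_force: [0.6, 0.4, 1.0]
width: 0.0857
```

```bash
python3 st.py
```

```text
clk 17.7833 tcp [0.504  0.1319 0.3087] rot [ 3.0859 -0.9501 -0.0839] q [ 0.3293 -0.1245 -1.0168  2.0528 -0.4396 -0.779 ] z [ 0.8047 -0.1236 -0.5807] jaw [-0.1288 -0.9911  0.0324] F [0.6139 0.4325 1.0063] w 0.08566988194920758
```

The tool pose came too close to the base and q4 reached its limit, which shifted the tilt a little. I'll fit the arm's kinematics from the logged poses and plan a better route.

```bash
cat > kin.py <<'E'
import numpy as np, itertools
from scipy.spatial.transform import Rotation as Ro
from scipy.optimize import least_squares
D=[([1.5576,.38556,.00662,-.0005,-1.19397,-.25858],[.16761,.60151,.23022],[3.13943,0,-.27195]),
([.99868955,1.08673401,1.4067454,.01350172,-1.84126005,.53220456],[.63268,.68022,.26092],[-3.10537,-.03619,-.04449]),
([.9999,1.1161,1.4071,.0201,-1.7801,.5318],[.6446,.6971,.2361],[-3.0809,-.058,-.0459]),
([1.0265,.7607,.6681,.0232,-1.395,.4966],[.5746,.6277,.2379],[-3.0794,-.0599,-.0465]),
([.9749,1.1499,1.4077,-.0417,-1.71,1.4445],[.6609,.7121,.1972],[-3.0863,-.1127,.8537]),
([.9744,1.1415,1.4077,.08,-1.1906,1.4301],[.7659,.8051,.2823],[-3.1316,-.6511,.8351]),
([.98,1.2193,1.4077,.2786,-.7987,1.2403],[.833,.8608,.3147],[-3.1382,-.9933,.7385]),
([.9768,1.0342,.8837,.6688,-.5714,.7568],[.8281,.8237,.3216],[3.1315,-.9936,.5772]),
([.9975,.5353,-.1791,1.4215,-.7711,-.4593],[.6542,.5911,.3264],[3.131,-.9906,.0418]),
([.8207,.0553,-.8551,1.6717,-.7288,-.7468],[.5194,.2917,.3259],[3.132,-.9908,-.0821]),
([.3293,-.1245,-1.0168,2.0528,-.4396,-.779],[.504,.1319,.3087],[3.0859,-.9501,-.0839])]
R=lambda a,q:Ro.from_euler(a,q).as_matrix()
def fk(q,p,sg=(1,1),full=False):
    d1,a1,a2,a3,d4,d5,d6,o6=p; x=np.array
    A=R("z",q[0]); P=A@x([a1,0,d1]); pts=[P]
    A=A@R("y",q[1]); P=P+A@x([0,0,a2]); pts.append(P)
    A=A@R("y",-q[2]); P=P+A@x([d4,0,a3]); pts.append(P)
    A=A@R("x",sg[0]*q[3])@R("y",-q[4]); P=P+A@x([0,d5,0]); pts.append(P)
    A=A@R("x",sg[1]*q[5]+o6); P=P+A@x([d6,0,0])
    # tool z = A x ; tool y = A y
    T=np.c_[-A[:,2],A[:,1],A[:,0]]
    return (P,T,pts) if full else (P,T)
if __name__=="__main__":
    best=None
    for sg in itertools.product((1,-1),(1,-1)):
      for o in (0,np.pi/2,np.pi,-np.pi/2):
        for d5 in(.13,-.13):
            def f(p):
                r=[]
                for q,t,e in D:
                    P,T=fk(q,p,sg); r+=[*(P-t),*(.2*(T-R("xyz",e)).ravel())]
                return r
            s=least_squares(f,[.3,0,.45,0,.45,d5,.35,o])
            if best is None or s.cost<best[0]: best=(s.cost,sg,s.x,np.abs(s.fun).max())
    print(best); np.savez("kin.npz",p=best[2],sg=best[1])
E
python3 kin.py
```

```text
(np.float64(2.4363610611913466e-08), (-1, -1), array([ 1.60488456e-01, -1.61222330e-04,  5.65008404e-01,  7.68754779e-05,
        4.21869789e-01, -1.59816050e-01,  2.97724271e-01, -1.57077589e+00]), np.float64(8.113204843973598e-05))
```

```bash
cat > ik.py <<'E'
from kin import *
z=np.load("kin.npz"); p=z["p"]; sg=tuple(z["sg"])
lo=np.array([-3.14,-1.21,-1.07,-3.16,-2.99,-3.1]); hi=np.array([3.14,2.06,1.41,2.05,-.16,3.1])
def Tm(pitch,yaw): return R("xyz",[np.pi,-pitch,yaw])   # pitch>0: tilt outward
def ik(P,T,q0):
    f=lambda q:[*(5*(fk(q,p,sg)[0]-P)),*((fk(q,p,sg)[1]-T).ravel())]
    s=least_squares(f,np.clip(q0,lo+.01,hi-.01),bounds=(lo,hi)); return s.x,s.cost
def branches(P,T,n=40,seed=0):
    rng=np.random.default_rng(seed); out=[]
    for i in range(n):
        q,c=ik(P,T,rng.uniform(lo,hi))
        if c<1e-8 and not any(np.abs(q-o).max()<.02 for o in out): out.append(q)
    return out
E
python3 - <<'E'
from ik import *
np.set_printoptions(precision=3,suppress=True)
for nm,P in [("grasp",[.6736,-.0733,.097]),("pre",[.56,-.064,.097]),("pre2",[.53,-.062,.097]),("pre3",[.5,-.06,.2])]:
  for pitch in(.75,.87,.99):
    for yaw in (-.35,-.082,.2): print(nm,pitch,yaw,[b for b in branches(P,Tm(pitch,yaw),25)])
E
```

```text
grasp 0.75 -0.35 [array([-0.345,  0.429, -0.597, -3.159, -0.206, -1.558])]
grasp 0.75 -0.082 []
grasp 0.75 0.2 [array([-0.013,  0.418, -0.281, -0.832, -0.196,  2.55 ])]
grasp 0.87 -0.35 [array([-0.345,  0.453, -0.67 , -3.152, -0.422, -1.565])]
grasp 0.87 -0.082 []
grasp 0.87 0.2 [array([-0.187,  0.426, -0.25 , -1.365, -0.299, -3.099])]
grasp 0.99 -0.35 [array([-0.344,  0.495, -0.736, -3.149, -0.651, -1.568])]
grasp 0.99 -0.082 [array([-0.417,  0.467, -0.501, -2.461, -0.452, -2.012])]
grasp 0.99 0.2 [array([-0.358,  0.462, -0.31 , -1.796, -0.472, -2.559])]
pre 0.75 -0.35 [array([-0.423,  0.293, -0.788, -2.948, -0.263, -1.704])]
pre 0.75 -0.082 []
pre 0.75 0.2 [array([-0.085,  0.275, -0.466, -1.096, -0.218,  2.868])]
pre 0.87 -0.35 [array([-0.435,  0.338, -0.894, -3.014, -0.533, -1.626])]
pre 0.87 -0.082 [array([-0.404,  0.295, -0.601, -2.164, -0.296, -2.315])]
pre 0.87 0.2 [array([-0.325,  0.302, -0.481, -1.597, -0.393, -2.756])]
pre 0.99 -0.35 [array([-0.442,  0.412, -0.977, -3.035, -0.809, -1.594])]
pre 0.99 -0.082 [array([-0.543,  0.375, -0.768, -2.456, -0.627, -1.89 ])]
pre 0.99 0
[... 301 characters left out ...]
pre2 0.87 -0.082 [array([-0.447,  0.263, -0.672, -2.184, -0.34 , -2.259])]
pre2 0.87 0.2 [array([-0.366,  0.27 , -0.542, -1.632, -0.423, -2.685])]
pre2 0.99 -0.35 [array([-0.482,  0.397, -1.04 , -2.995, -0.857, -1.594])]
pre2 0.99 -0.082 [array([-0.587,  0.354, -0.832, -2.434, -0.671, -1.866])]
pre2 0.99 0.2 [array([-0.543,  0.339, -0.629, -1.904, -0.642, -2.267])]
pre3 0.75 -0.35 []
pre3 0.75 -0.082 []
pre3 0.75 0.2 []
pre3 0.87 -0.35 []
pre3 0.87 -0.082 []
pre3 0.87 0.2 [array([-0.013, -0.014, -0.591, -0.882, -0.211,  2.581])]
pre3 0.99 -0.35 [array([-0.49 , -0.003, -0.874, -2.747, -0.308, -1.871])]
pre3 0.99 -0.082 []
pre3 0.99 0.2 [array([-0.315,  0.017, -0.559, -1.416, -0.43 , -3.01 ])]
```

```bash
cat > scan.py <<'E'
from ik import *
np.set_printoptions(precision=2,suppress=True)
ct=np.array([.658,-.072,.107])
def poseT(pitch,yaw,flip):
    T=Tm(pitch,yaw)
    return T@np.diag([-1,-1,1]) if flip else T
for yaw in(0,.2,.4,.6,.8,1.0,1.3):
  for pitch in(.8,.9,1.0):
    for flip in(0,1):
      T=poseT(pitch,yaw,flip); a=T[:,2]; h=np.r_[a[:2]/np.linalg.norm(a[:2]),0]
      row=[]
      for off in(0,-.12):
        bs=branches(ct+.0187*a+off*h,T,14)
        row.append([(b[[0,2,3,4,5]],round(float(np.minimum(b-lo,hi-b).min()),2)) for b in bs])
      if all(row): print(yaw,pitch,flip,row)
E
python3 scan.py
```

```text
0 0.9 0 [[(array([-0.23, -0.3 , -1.76, -0.18, -2.8 ]), 0.02)], [(array([-0.44, -0.6 , -2.03, -0.38, -2.36]), 0.22)]]
0 0.9 1 [[(array([-0.23, -0.3 , -1.76, -0.18,  0.34]), 0.02)], [(array([-0.44, -0.6 , -2.03, -0.38,  0.78]), 0.22)]]
0 1.0 0 [[(array([-0.41, -0.44, -2.26, -0.44, -2.18]), 0.28)], [(array([-0.56, -0.71, -2.26, -0.62, -2.02]), 0.36)]]
0 1.0 1 [[(array([-0.41, -0.44, -2.26, -0.44,  0.97]), 0.28)], [(array([-0.56, -0.71, -2.26, -0.62,  1.12]), 0.36)]]
0.2 0.8 0 [[(array([-0.08, -0.26, -1.08, -0.22,  2.83]), 0.06)], [(array([-0.27, -0.45, -1.33, -0.34, -3.05]), 0.05)]]
0.2 0.8 1 [[(array([-0.08, -0.26, -1.08, -0.22, -0.31]), 0.06)], [(array([-0.27, -0.45, -1.33, -0.34,  0.09]), 0.18)]]
0.2 0.9 0 [[(array([-0.23, -0.26, -1.51, -0.34, -2.93]), 0.17)], [(array([-0.43, -0.49, -1.64, -0.48, -2.64]), 0.32)]]
0.2 0.9 1 [[(array([-0.23, -0.26, -1.51, -0.34,  0.21]), 0.18)], [(array([-0.43, -0.49, -1.64, -0.48,  0.5 ]), 0.32)]]
0.2 1.0 0 [[(array([-0.36, -0.32, -1.84, -0.49, -2.51]), 0.33)], [(array([-0.56, -0.55, -1.84, -0.64, -2.34]), 0.48)]]
0.2 1.0 1 [[(array([-0.36, -0.32, -1.
[... 2944 characters left out ...]
(array([-0.26,  0.15, -0.87, -1.22, -2.78]), 0.32)], [(array([-0.43,  0.21, -0.81, -1.35, -2.69]), 0.41)]]
1.3 0.8 1 [[(array([-0.26,  0.15, -0.87, -1.22,  0.37]), 1.06)], [(array([-0.43,  0.21, -0.81, -1.35,  0.45]), 1.19)]]
1.3 0.9 0 [[(array([-0.3 ,  0.16, -0.96, -1.28, -2.71]), 0.39)], [(array([-0.47,  0.23, -0.89, -1.42, -2.64]), 0.46)]]
1.3 0.9 1 [[(array([-0.3 ,  0.16, -0.96, -1.28,  0.43]), 1.12)], [(array([-0.47,  0.23, -0.89, -1.42,  0.5 ]), 1.18)]]
1.3 1.0 0 [[(array([-0.34,  0.18, -1.04, -1.35, -2.65]), 0.45)], [(array([-0.5 ,  0.25, -0.96, -1.48, -2.6 ]), 0.5)]]
1.3 1.0 1 [[(array([-0.34,  0.18, -1.04, -1.35,  0.49]), 1.19)], [(array([-0.5 ,  0.25, -0.96, -1.48,  0.54]), 1.16)]]
```

```bash
python3 - <<'E'
from h import *
from scipy.spatial.transform import Rotation as Ro
w=snap("wrist","wrist7"); st=manip.get_state(); c=-w["R"].T@w["t"]; T=Ro.from_euler("xyz",st["ee_rot"]).as_matrix()
print(c,T.T@(c-st["tcp_pos"]),T.T@w["R"][2])
snap("scene","scene7")
E
```

```text
[0.43347162 0.14608965 0.45386007] [ 0.07576714 -0.00193393 -0.14156415] [-0.30065658 -0.00139724  0.95373145]
```

View pics/scene7.png

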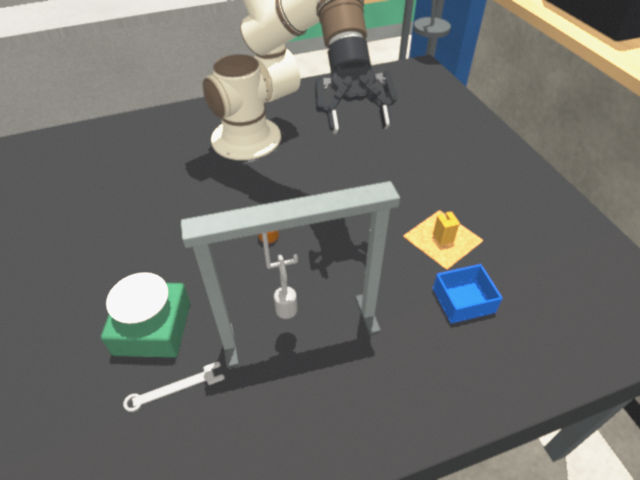

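View pics/wrist7.png

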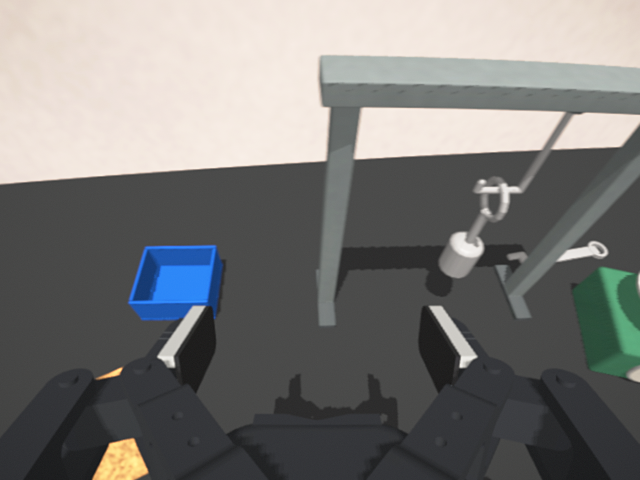

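```bash
cat > plan.py <<'E'
from ik import *
np.set_printoptions(precision=2,suppress=True)
def track(q,P0,T0,P1,dyaw,n=20,verbose=True,every=5):
    """spin about world z by dyaw while going P0->P1; returns q, ok"""
    bad=0
    for i in range(1,n+1):
        s=i/n; P=np.array(P0)+(np.array(P1)-P0)*s; T=R("z",dyaw*s)@T0
        q2,c=ik(P,T,q); dq=np.abs(q2-q).max(); q=q2
        if c>1e-6: bad+=1
        if verbose and (i%every==0): print("  ",round(s,2),P,q,"%.1e"%c,"dq",round(dq,2))
    return q,bad
E
python3 - <<'E'
from plan import *
from plant import manip
st=manip.get_state(); q=st["joints"]; P,T=fk(q,p,sg); print(P,T[:,2])
q1,b=track(q,P,T,[.50,.5,.35],0,10); print(b); T1=T
P1=np.array([.5,.5,.35])
for d in(np.pi+.7,-np.pi+.7): 
    print("spin",d); q2,b=track(q1,P1,T1,P1,d,30); print("bad",b)
E
```

```text
[0.5  0.13 0.31] [ 0.81 -0.12 -0.58]
   0.5 [0.5  0.32 0.33] [ 0.99  0.08 -0.79  1.42 -0.85 -0.64] 4.9e-20 dq 0.08
   1.0 [0.5  0.5  0.35] [ 1.22  0.33 -0.41  1.19 -1.04 -0.53] 1.8e-25 dq 0.09
0
spin 3.8415926535897933
   0.17 [0.5  0.5  0.35] [ 0.78  0.14 -0.64  2.05 -0.28 -0.63] 1.2e-04 dq 0.26
   0.33 [0.5  0.5  0.35] [ 0.91  0.15 -0.15 -0.5  -0.38  2.21] 1.8e-27 dq 0.55
   0.5 [0.5  0.5  0.35] [ 0.6   0.35  0.25 -0.94 -1.19  3.02] 4.3e-18 dq 0.14
   0.67 [0.5  0.5  0.35] [ 0.6   0.65  0.79 -0.95 -1.89  3.1 ] 1.9e-02 dq 0.15
   0.83 [0.5  0.5  0.35] [ 0.64  0.97  1.41 -1.22 -2.54  3.1 ] 1.6e-02 dq 0.08
   1.0 [0.5  0.5  0.35] [ 0.72  1.01  1.41 -1.52 -2.97  3.1 ] 7.8e-02 dq 0.1
bad 19
spin -2.441592653589793
   0.17 [0.5  0.5  0.35] [ 1.27  0.49 -0.11  0.92 -1.41 -0.6 ] 3.7e-18 dq 0.07
   0.33 [0.5  0.5  0.35] [ 1.25  0.67  0.24  0.73 -1.77 -0.7 ] 4.5e-18 dq 0.07
   0.5 [0.5  0.5  0.35] [ 1.18  0.85  0.63  0.57 -2.13 -0.84] 1.4e-30 dq 0.08
   0.67 [0.5  0.5  0.35] [ 1.09  1.05  1.1   0.38 -2.52 -1.06] 1.9e-18 dq 0.11
   0.83 [0.5  0.5  0.35] [ 1.    1.12  1.41 -0.08 -2.8  -1.64] 4.1e-03 dq 0.17
   1.0 [0.5  0.5  0.35] [ 0.85  1.01  1.41 -0.76 -2.77 -2.44] 7.3e-03 dq 0.14
bad 9
```

```bash
python3 - <<'E'
from plan import *
from plant import manip
st=manip.get_state(); q=st["joints"]; P,T=fk(q,p,sg)
for Pm in ([.5,.5,.35],[.5,.45,.3]):
  for P1 in([.4,.4,.3],[.35,.4,.25],[.35,.35,.3]):
    q1,b=track(q,P,T,Pm,-.4,10,False); q2,b2=track(q1,np.array(Pm),R("z",-.4)@T,P1,-2.0,30,every=10); print(Pm,P1,"bad",b,b2)
E
```

```text
0.33 [0.47 0.47 0.33] [ 1.24  0.69  0.28  0.58 -1.92 -0.87] 2.3e-20 dq 0.05
   0.67 [0.43 0.43 0.32] [ 1.11  0.8   0.58  0.16 -2.29 -1.34] 4.0e-22 dq 0.06
   1.0 [0.4 0.4 0.3] [ 0.91  0.74  0.62 -0.37 -2.35 -1.99] 3.6e-23 dq 0.06
[0.5, 0.5, 0.35] [0.4, 0.4, 0.3] bad 0 0
   0.33 [0.45 0.47 0.32] [ 1.26  0.69  0.23  0.56 -1.9  -0.91] 4.0e-21 dq 0.04
   0.67 [0.4  0.43 0.28] [ 1.15  0.77  0.46  0.11 -2.21 -1.4 ] 4.7e-23 dq 0.06
   1.0 [0.35 0.4  0.25] [ 0.96  0.7   0.43 -0.37 -2.18 -1.98] 4.5e-24 dq 0.05
[0.5, 0.5, 0.35] [0.35, 0.4, 0.25] bad 0 0
   0.33 [0.45 0.45 0.33] [ 1.25  0.65  0.2   0.57 -1.9  -0.9 ] 4.4e-21 dq 0.04
   0.67 [0.4  0.4  0.32] [ 1.13  0.7   0.4   0.13 -2.22 -1.38] 3.6e-23 dq 0.06
   1.0 [0.35 0.35 0.3 ] [ 0.93  0.61  0.37 -0.35 -2.23 -1.95] 2.5e-24 dq 0.05
[0.5, 0.5, 0.35] [0.35, 0.35, 0.3] bad 0 0
   0.33 [0.47 0.43 0.3 ] [ 1.22  0.65  0.13  0.57 -1.82 -0.92] 3.0e-21 dq 0.05
   0.67 [0.43 0.42 0.3 ] [ 1.1   0.78  0.5   0.16 -2.23 -1.34] 3.8e-22 dq 0.06
   1.0 [0.4 0.4 0.3] [ 0.91  0.74  0.62 -0.37 -2.35 -1.99] 2.9e-22 dq 0.06
[0.5, 0.45, 0.3] [0.4, 0.4, 0.3] bad 0 0
   0.33 [0.45 0.43 0.28] [ 1.25  0.65  0.09  0.55 -1.8  -0.96] 8.1e-22 dq 0.05
   0.67 [0.4  0.42 0.27] [ 1.14  0.75  0.39  0.12 -2.15 -1.4 ] 5.6e-23 dq 0.05
   1.0 [0.35 0.4  0.25] [ 0.96  0.7   0.43 -0.37 -2.18 -1.98] 9.1e-24 dq 0.05
[0.5, 0.45, 0.3] [0.35, 0.4, 0.25] bad 0 0
   0.33 [0.45 0.42 0.3 ] [ 1.24  0.61  0.06  0.56 -1.81 -0.95] 1.7e-21 dq 0.05
   0.67 [0.4  0.38 0.3 ] [ 1.12  0.68  0.33  0.14 -2.16 -1.38] 5.8e-23 dq 0.05
   1.0 [0.35 0.35 0.3 ] [ 0.93  0.61  0.37 -0.35 -2.23 -1.95] 1.8e-23 dq 0.05
[0.5, 0.45, 0.3] [0.35, 0.35, 0.3] bad 0 0
```

Request:
apply_moves(
  targets=[
    {"x":0,"y":0.3,"z":0,"spin":-0.05,"jaw":-1},
    {"x":0,"y":0.6,"z":0,"spin":-0.1,"jaw":-1},
    {"x":0,"y":0.9,"z":0,"spin":-0.15,"jaw":-1},
  ],
)

```text
clock: 18.13
tcp_pos: [0.5061, 0.2149, 0.3093]
ee_rot: [3.093, -0.95, -0.207]
ft_force: [3.8, -0.5, 1.9]
width: 0.0855
```

Request:
apply_moves(
  targets=[
    {"x":0,"y":0.3,"z":0,"spin":-0.1,"jaw":-1},
    {"x":0,"y":0.6,"z":0,"spin":-0.2,"jaw":-1},
    {"x":0,"y":0.9,"z":0,"spin":-0.3,"jaw":-1},
  ],
)

```text
clock: 18.38
tcp_pos: [0.5042, 0.3108, 0.3082]
ee_rot: [3.092, -0.949, -0.433]
ft_force: [1.8, -0.0, 1.6]
width: 0.0855
```

Request:
apply_moves(
  targets=[
    {"x":0,"y":0.3,"z":0,"spin":-0.1,"jaw":-1},
    {"x":0,"y":0.6,"z":0,"spin":-0.2,"jaw":-1},
    {"x":0,"y":1,"z":0,"spin":-0.3,"jaw":-1},
  ],
)

```text
clock: 18.63
tcp_pos: [0.5042, 0.4095, 0.3081]
ee_rot: [3.09, -0.948, -0.669]
ft_force: [1.0, -0.4, 0.6]
width: 0.0853
```

```bash
python3 st.py
```

```text
clk 18.6333 tcp [0.5042 0.4095 0.3081] rot [ 3.0902 -0.9481 -0.6686] q [ 1.2114  0.4595 -0.2593  0.8744 -1.4092 -0.744 ] z [ 0.6048 -0.5432 -0.5824] jaw [-0.6518 -0.7578  0.0299] F [ 0.9649 -0.4294  0.623 ] w 0.08526480996453725
```

Request:
apply_moves(
  targets=[
    {"x":-0.05,"y":0,"z":0,"spin":-0.14,"jaw":-1},
    {"x":-0.1,"y":0,"z":0,"spin":-0.28,"jaw":-1},
    {"x":-0.2,"y":0,"z":0,"spin":-0.42,"jaw":-1},
    {"x":-0.3,"y":0,"z":0,"spin":-0.56,"jaw":-1},
    {"x":-0.4,"y":0,"z":0,"spin":-0.7,"jaw":-1},
    {"x":-0.5,"y":0,"z":0,"spin":-0.84,"jaw":-1},
    {"x":-0.6,"y":0,"z":0,"spin":-0.98,"jaw":-1},
  ],
)

```text
clock: 19.22
tcp_pos: [0.4446, 0.4091, 0.3073]
ee_rot: [3.09, -0.949, -1.439]
ft_force: [0.9, -0.8, 0.8]
width: 0.0853
```

Request:
apply_moves(
  targets=[
    {"x":-0.05,"y":0,"z":0,"spin":-0.14,"jaw":-1},
    {"x":-0.1,"y":0,"z":0,"spin":-0.28,"jaw":-1},
    {"x":-0.2,"y":0,"z":0,"spin":-0.42,"jaw":-1},
    {"x":-0.3,"y":0,"z":0,"spin":-0.56,"jaw":-1},
    {"x":-0.3,"y":0,"z":0,"spin":-0.7,"jaw":-1},
    {"x":-0.3,"y":0,"z":0,"spin":-0.84,"jaw":-1},
    {"x":-0.3,"y":0,"z":0,"spin":-0.96,"jaw":-1},
  ],
)

```text
clock: 19.8
tcp_pos: [0.4157, 0.4086, 0.3073]
ee_rot: [3.091, -0.948, -2.193]
ft_force: [-0.5, 0.4, -0.2]
width: 0.0855
```

```bash
python3 st.py
```

```text
clk 19.8 tcp [0.4157 0.4086 0.3073] rot [ 3.0907 -0.9483 -2.1935] q [ 1.0021  0.7733  0.6236 -0.135  -2.3625 -1.6987] z [-0.5145 -0.6294 -0.5823] jaw [-0.7872  0.616   0.0297] F [-0.4992  0.4105 -0.2039] w 0.0854777358643096
```

Request:
apply_moves(
  targets=[
    {"x":0.3,"y":0.3,"z":0,"spin":0,"jaw":-1},
    {"x":0.6,"y":0.6,"z":0,"spin":0,"jaw":-1},
    {"x":0.9,"y":0.9,"z":0,"spin":0,"jaw":-1},
  ],
)

```text
clock: 20.05
tcp_pos: [0.4836, 0.4775, 0.309]
ee_rot: [3.089, -0.949, -2.191]
ft_force: [0.5, 2.0, 0.6]
width: 0.0854
```

Request:
apply_moves(
  targets=[
    {"x":1,"y":1,"z":0,"spin":0,"jaw":-1},
  ],
)

```text
clock: 20.13
tcp_pos: [0.4967, 0.4906, 0.3048]
ee_rot: [3.092, -0.943, -2.191]
ft_force: [1.2, 1.4, 0.4]
width: 0.0852
```

Request:
apply_moves(
  targets=[
    {"x":1,"y":1,"z":0,"spin":0,"jaw":-1},
  ],
)

```text
clock: 20.22
tcp_pos: [0.4815, 0.4902, 0.3064]
ee_rot: [3.054, -1.043, -2.192]
ft_force: [1.4, 2.7, -17.9]
width: 0.0855
```

Request:
apply_moves(
  targets=[
    {"x":1,"y":1,"z":0,"spin":0,"jaw":-1},
  ],
)

```text
clock: 20.3
tcp_pos: [0.4696, 0.4825, 0.334]
ee_rot: [3.028, -1.093, -2.177]
ft_force: [-0.3, -0.4, 0.1]
width: 0.085
```

```bash
python3 st.py
```

```text
clk 20.3 tcp [0.4696 0.4825 0.334 ] rot [ 3.0277 -1.0932 -2.1765] q [ 0.9544  1.0888  1.3984 -0.5611 -2.9445 -2.1182] z [-0.5958 -0.6607 -0.4567] jaw [-0.7593  0.6486  0.0522] F [-0.3013 -0.381   0.1154] w 0.0850310799938616
```

```bash
cat > sim.py <<'E'
from ik import *
np.set_printoptions(precision=3,suppress=True)
HI=hi-.003; LO=lo+.003
HI[2]=1.4077
def step(q,sh,spin=0,lam=.1):
    P,T=fk(q,p,sg); d=.1*np.array(sh,float); n=np.linalg.norm(d)
    if n>.0417: d*=.0417/n
    Pt=P+d; Tt=R("z",spin*np.pi/4)@T
    def f(x):
        a,B=fk(x,p,sg); return [*(a-Pt),*(lam*Ro.from_matrix(B@Tt.T).as_rotvec())]
    return least_squares(f,np.clip(q,LO+1e-4,HI-1e-4),bounds=(LO,HI)).x
def tilt(q):
    P,T=fk(q,p,sg); e=Ro.from_matrix(T).as_euler("xyz"); return P,e,T[:,2]
E
python3 - <<'E'
from sim import *
q0=np.array([.9744,1.1262,1.4077,-.0285,-1.6713,1.4463])
for lam in(.05,.1,.2,.3,.5,.8):
    q=q0
    o=[]
    for i in range(2): q=step(q,(1,1,.5),0,lam); P,e,z=tilt(q); o.append((P,e))
    print(lam,o)
print("obs .6757 .7228 .2254 pitch -.203 ; .6818 .7282 .2273 -.230")
q0=np.array([.98,1.2193,1.4077,.2786,-.7987,1.2403])
E
```

```text
0.05 [(array([0.697, 0.745, 0.237]), array([-3.102, -0.312,  0.845])), (array([0.724, 0.772, 0.251]), array([-3.112, -0.446,  0.84 ]))]
0.1 [(array([0.695, 0.743, 0.236]), array([-3.101, -0.301,  0.845])), (array([0.72 , 0.768, 0.248]), array([-3.111, -0.426,  0.84 ]))]
0.2 [(array([0.689, 0.737, 0.233]), array([-3.099, -0.272,  0.846])), (array([0.709, 0.756, 0.242]), array([-3.106, -0.368,  0.842]))]
0.3 [(array([0.684, 0.731, 0.23 ]), array([-3.097, -0.245,  0.848])), (array([0.698, 0.745, 0.236]), array([-3.102, -0.315,  0.844]))]
0.5 [(array([0.678, 0.725, 0.227]), array([-3.094, -0.213,  0.849])), (array([0.685, 0.732, 0.229]), array([-3.097, -0.249,  0.847]))]
0.8 [(array([0.674, 0.721, 0.224]), array([-3.093, -0.193,  0.85 ])), (array([0.678, 0.724, 0.225]), array([-3.094, -0.21 ,  0.849]))]
obs .6757 .7228 .2254 pitch -.203 ; .6818 .7282 .2273 -.230
```

```bash
cat > s1.py <<'E'
from sim import *
from plan import track
from plant import manip
import itertools
st=manip.get_state(); q=st["joints"]; P0,T0=fk(q,p,sg); print(T0[2])
az=np.radians(46); res=[]
rng=np.random.default_rng(1)
# fix tilt level: want tool x vertical comp = s, jaw level
th=np.arcsin(np.clip(T0[2,0],-1,1))
dirs=[np.array(d)/np.linalg.norm(d) for d in itertools.product((-1,0,1),repeat=3) if any(d)]
for trial in range(60):
    r=rng.uniform(.35,.95); z=rng.uniform(.15,.6); hd=rng.uniform(-np.pi,np.pi)
    T=Tm(th,hd+az)   # heading hd relative to radial
    P=[r*np.cos(az),r*np.sin(az),z]
    for b in branches(P,T,6,trial):
        for d in dirs:
            D=R("z",az)@d
            x=b
            for k in range(4): x=step(x,D,0,.6)
            T2=fk(x,p,sg)[1]
            res.append((T2[2,0]-T[2,0],T2[2,1],r,z,hd,d,b))
res.sort(key=lambda t:t[0]); 
for t in res[:25]: print([round(float(v),2) for v in t[:5]],t[5],t[6])
E
time timeout 570 python3 s1.py
```

```text
[ 0.89  0.05 -0.46]
[-0.04, 0.05, 0.92, 0.29, -0.48] [-0.58 -0.58 -0.58] [ 0.87  0.56 -0.26  2.04 -0.55 -0.82]
[-0.04, 0.04, 0.92, 0.29, -0.48] [ 0.   -0.71 -0.71] [ 0.87  0.56 -0.26  2.04 -0.55 -0.82]
[-0.04, 0.02, 0.87, 0.54, -0.18] [ 0.   -0.71 -0.71] [ 0.97  0.28 -0.11  1.23 -0.32  0.2 ]
[-0.04, 0.0, 0.37, 0.49, 0.24] [ 0.58  0.58 -0.58] [ 1.41 -0.74 -0.89  0.77 -0.48  0.68]
[-0.03, 0.02, 0.87, 0.54, -0.18] [-0.58 -0.58 -0.58] [ 0.97  0.28 -0.11  1.23 -0.32  0.2 ]
[-0.03, 0.02, 0.79, 0.44, -0.43] [ 0.   -0.71 -0.71] [ 0.95  0.22 -0.43  1.74 -0.52 -0.49]
[-0.03, 0.04, 0.92, 0.29, -0.48] [-0.71  0.   -0.71] [ 0.87  0.56 -0.26  2.04 -0.55 -0.82]
[-0.03, 0.03, 0.92, 0.29, -0.48] [-0.71 -0.71  0.  ] [ 0.87  0.56 -0.26  2.04 -0.55 -0.82]
[-0.03, 0.05, 0.76, 0.23, -0.65] [ 0.   -0.71 -0.71] [ 0.96  0.45 -0.62  2.03 -0.8  -1.07]
[-0.03, 0.03, 0.92, 0.29, -0.48] [ 0.  0. -1.] [ 0.87  0.56 -0.26  2.04 -0.55 -0.82]
[-0.03, 0.02, 0.79, 0.44, -0.43] [-0.58 -0.58 -0.58] [ 0.95  0.22 -0.43  1.74 -0.52 -0.49]
[-0.03, 0.05, 0.76, 0.23, -0.65] [-0.58 -0.58 -0.58] [ 0.96  0.45 -0.62  2.03 -0.8  -1.
[... 494 characters left out ...]
-0.74 -0.89  0.77 -0.48  0.68]
[-0.02, 0.03, 0.76, 0.23, -0.65] [-0.71 -0.71  0.  ] [ 0.96  0.45 -0.62  2.03 -0.8  -1.07]
[-0.02, 0.02, 0.79, 0.44, -0.43] [ 0.  0. -1.] [ 0.95  0.22 -0.43  1.74 -0.52 -0.49]
[-0.02, 0.01, 0.87, 0.54, -0.18] [-0.71  0.   -0.71] [ 0.97  0.28 -0.11  1.23 -0.32  0.2 ]
[-0.02, 0.01, 0.41, 0.43, -0.75] [ 0.   -0.71 -0.71] [ 1.74 -0.27 -0.9   1.12 -1.38 -0.62]
[-0.02, 0.03, 0.76, 0.23, -0.65] [ 0.58 -0.58 -0.58] [ 0.96  0.45 -0.62  2.03 -0.8  -1.07]
[-0.02, -0.0, 0.58, 0.38, -3.04] [0.58 0.58 0.58] [ 1.02  0.8   0.79 -0.21 -2.64 -1.81]
[-0.02, -0.0, 0.37, 0.49, 0.24] [-0.58  0.58 -0.58] [ 1.41 -0.74 -0.89  0.77 -0.48  0.68]
real	0m43.395s
user	0m43.668s
sys	0m0.077s
```

```bash
cat > scan2.py <<'E'
from ik import *
np.set_printoptions(precision=2,suppress=True)
ct=np.array([.658,-.072,.107])
for yaw in(-.3,-.5,-.7,-.9,-1.1,-1.3,-1.5):
  for pitch in(.75,.85,.95,1.05,1.15):
      T=Tm(pitch,yaw); a=T[:,2]; h=np.r_[a[:2]/np.linalg.norm(a[:2]),0]
      row=[]
      for off in(0,-.12):
        bs=branches(ct+.0187*a+off*h,T,14)
        row.append([(b,round(float(np.minimum(b-lo,hi-b).min()),2)) for b in bs])
      if row[0]: print(yaw,pitch,row)
E
python3 scan2.py
```

```text
-0.3 0.85 [[(array([-0.37,  0.45, -0.6 , -2.97, -0.33, -1.68]), 0.17)], [(array([-0.4 ,  0.33, -0.88, -2.98, -0.49, -1.65]), 0.18)]]
-0.3 0.95 [[(array([-0.38,  0.48, -0.68, -3.02, -0.53, -1.63]), 0.14)], [(array([-0.41,  0.38, -0.95, -3.  , -0.72, -1.61]), 0.12)]]
-0.3 1.05 [[(array([-0.38,  0.52, -0.73, -3.03, -0.73, -1.61]), 0.13)], [(array([-0.42,  0.46, -1.01, -3.02, -0.95, -1.59]), 0.06)]]
-0.3 1.15 [[(array([-0.39,  0.57, -0.78, -3.04, -0.93, -1.59]), 0.12)], [(array([-0.42,  0.55, -1.06, -3.02, -1.2 , -1.56]), 0.01)]]
-0.9 0.75 [[(array([ 0.08,  0.48, -0.76,  1.79, -0.62, -1.1 ]), 0.26)], [(array([ 0.34,  0.42, -0.88,  1.6 , -0.7 , -1.18]), 0.19)]]
-0.9 0.85 [[(array([ 0.07,  0.5 , -0.79,  1.92, -0.72, -1.22]), 0.13)], [(array([ 0.35,  0.45, -0.91,  1.7 , -0.8 , -1.29]), 0.16)]]
-0.9 0.95 [[(array([ 0.07,  0.53, -0.81,  2.01, -0.84, -1.32]), 0.04)], [(array([ 0.36,  0.48, -0.93,  1.77, -0.91, -1.38]), 0.14)]]
-1.1 0.75 [[(array([ 0.21,  0.52, -0.69,  1.43, -0.73, -1.03]), 0.38)], [(array([ 0.48,  0.5 , -0.73,  1.22, -0.81, -1.09]), 0.34)]]
-1.1 0.85 [[(array([ 0.21,  0.55, -0
[... 1121 characters left out ...]
0.58,  1.16, -1.25, -1.3 ]), 0.49)]]
-1.5 0.75 [[(array([ 0.33,  0.63, -0.43,  0.91, -0.98, -0.97]), 0.64)], [(array([ 0.53,  0.66, -0.33,  0.75, -1.1 , -0.99]), 0.74)]]
-1.5 0.85 [[(array([ 0.34,  0.65, -0.45,  0.99, -1.05, -1.05]), 0.62)], [(array([ 0.55,  0.69, -0.34,  0.81, -1.17, -1.06]), 0.73)]]
-1.5 0.95 [[(array([ 0.36,  0.68, -0.47,  1.05, -1.12, -1.12]), 0.6)], [(array([ 0.56,  0.73, -0.35,  0.87, -1.23, -1.11]), 0.72)]]
-1.5 1.05 [[(array([ 0.37,  0.72, -0.48,  1.1 , -1.19, -1.18]), 0.59)], [(array([ 0.57,  0.76, -0.35,  0.91, -1.3 , -1.16]), 0.72)]]
-1.5 1.15 [[(array([ 0.38,  0.75, -0.48,  1.15, -1.27, -1.24]), 0.59)], [(array([ 0.58,  0.8 , -0.36,  0.95, -1.37, -1.2 ]), 0.71)]]
```

```bash
cat > s3.py <<'E'
from ik import *
np.set_printoptions(precision=2,suppress=True)
rot=-0.081; rx=np.array([np.cos(rot),np.sin(rot)]); ry=np.array([-np.sin(rot),np.cos(rot)])
posts=[np.array([.6597,-.049])+s*.14*ry for s in(1,-1)]
def chain(q):
    P,T,pts=fk(q,p,sg,True); return P,T,pts
for yaw in(-.9,-1.1,-1.3,-1.5,-1.8):
  for nm,c in(("grasp",[.658,-.072,.107]),("out",[.663,-.012,.129]),("pan",[.558,-.326,.137]),("panhi",[.558,-.326,.20])):
    pitch=1.06
    T=Tm(pitch,yaw); a=T[:,2]
    for b in branches(np.array(c)+.0187*a,T,12):
        if b[3]<-.3: continue
        P,_,pts=chain(b); 
        # distances: tool axis & forearm to posts in xy
        segs=[(P,P-.30*a),(pts[3],pts[2]),(pts[2],pts[1])]
        dm=[]
        for A,B in segs:
            for po in posts:
                t=np.linspace(0,1,60)[:,None]; X=A+(B-A)*t; X=X[X[:,2]<.45]
                dm.append(round(float(np.linalg.norm(X[:,:2]-po,axis=1).min()),2) if len(X) else 9)
        print(yaw,nm,b,round(float(np.minimum(b-lo,hi-b).min()),2),"pts",pts[2],pts[3],"d",dm)
E
python3 s3.py
```

```text
-0.9 out [ 0.25  0.55 -0.79  1.86 -0.98 -1.32] 0.19 pts [0.38 0.1  0.23] [0.51 0.18 0.27] d [0.07, 0.17, 0.18, 0.38, 0.29, 0.39]
-1.1 grasp [ 0.22  0.61 -0.75  1.7  -1.02 -1.33] 0.32 pts [0.4  0.09 0.21] [0.55 0.14 0.24] d [0.09, 0.1, 0.13, 0.35, 0.27, 0.37]
-1.1 out [ 0.37  0.6  -0.69  1.51 -1.05 -1.25] 0.38 pts [0.41 0.16 0.22] [0.55 0.2  0.27] d [0.05, 0.16, 0.16, 0.4, 0.27, 0.42]
-1.3 grasp [ 0.32  0.66 -0.63  1.37 -1.09 -1.26] 0.44 pts [0.44 0.15 0.2 ] [0.59 0.16 0.24] d [0.06, 0.1, 0.11, 0.36, 0.24, 0.39]
-1.3 out [ 0.44  0.66 -0.55  1.22 -1.15 -1.18] 0.52 pts [0.45 0.21 0.21] [0.6  0.22 0.27] d [0.04, 0.16, 0.15, 0.41, 0.25, 0.45]
-1.3 panhi [-0.3   0.39 -0.84  1.93 -0.9  -1.2 ] 0.12 pts [ 0.34 -0.1   0.29] [ 0.49 -0.09  0.34] d [0.25, 0.12, 0.25, 0.18, 0.38, 0.32]
-1.5 grasp [ 0.37  0.72 -0.48  1.11 -1.2  -1.19] 0.59 pts [0.49 0.19 0.19] [0.64 0.17 0.24] d [0.02, 0.1, 0.09, 0.36, 0.21, 0.41]
-1.5 out [ 0.47  0.72 -0.39  1.   -1.28 -1.13] 0.68 pts [0.5  0.25 0.21] [0.65 0.23 0.27] d [0.02, 0.16, 0.14, 0.42, 0.24, 0.46]
-1.5 pan [-0.19  0.54 -0.79  1.69 -1.01 -1.29] 0.28 pts [ 0.39 -0.07  0.24] [ 0.54 -0.08  0.27] d [0.22, 0.1, 0.22, 0.15, 0.33, 0.29]
-1.5 panhi [-0.15  0.45 -0.75  1.57 -1.02 -1.14] 0.32 pts [ 0.39 -0.06  0.28] [ 0.54 -0.08  0.34] d [0.22, 0.1, 0.22, 0.15, 0.32, 0.28]
-1.8 grasp [ 0.38  0.81 -0.23  0.81 -1.4  -1.14] 0.84 pts [0.58 0.23 0.18] [0.71 0.17 0.24] d [0.02, 0.1, 0.09, 0.36, 0.17, 0.41]
-1.8 out [ 0.46  0.82 -0.14  0.74 -1.49 -1.11] 0.93 pts [0.59 0.29 0.2 ] [0.72 0.23 0.27] d [0.02, 0.16, 0.14, 0.42, 0.22, 0.46]
-1.8 pan [-0.06  0.63 -0.59  1.23 -1.15 -1.19] 0.48 pts [ 0.48 -0.03  0.22] [ 0.61 -0.09  0.27] d [0.19, 0.06, 0.19, 0.11, 0.23, 0.24]
-1.8 panhi [-0.04  0.54 -0.55  1.16 -1.2  -1.07] 0.52 pts [ 0.49 -0.02  0.27] [ 0.61 -0.09  0.34] d [0.19, 0.06, 0.19, 0.11, 0.22, 0.23]
```

```bash
cat > s4.py <<'E'
from plan import *
from sim import step
st_q=None
from plant import manip
q=manip.get_state()["joints"]; P,T=fk(q,p,sg)
s=1.5
q1,b=track(q,P,T,[.55,.55,.33],s,20,every=5); print(b); T1=R("z",s)@T
x=q1
for i in range(9):
    x=step(x,(1,1,0),0,.6); P2,T2=fk(x,p,sg); print(i,P2,x,"T2",T2[2])
E
python3 s4.py
```

```text
0.25 [0.49  0.499 0.333] [ 1.069  1.167  1.253  0.322 -2.73  -1.15 ] 2.7e-25 dq 0.12
   0.5 [0.51  0.516 0.332] [ 1.139  1.052  0.906  0.595 -2.384 -0.838] 3.8e-30 dq 0.07
   0.75 [0.53  0.533 0.331] [ 1.198  0.912  0.566  0.76  -2.037 -0.696] 9.1e-19 dq 0.07
   1.0 [0.55 0.55 0.33] [ 1.227  0.767  0.24   0.93  -1.683 -0.619] 1.9e-30 dq 0.07
0
0 [0.579 0.579 0.33 ] [ 1.204  0.851  0.4    0.951 -1.711 -0.545] T2 [ 0.888  0.052 -0.457]
1 [0.609 0.609 0.33 ] [ 1.181  0.951  0.596  0.974 -1.749 -0.453] T2 [ 0.888  0.052 -0.457]
2 [0.638 0.638 0.33 ] [ 1.159  1.092  0.883  1.009 -1.812 -0.316] T2 [ 0.888  0.052 -0.457]
3 [0.66  0.654 0.325] [ 1.138  1.273  1.259  1.068 -1.882 -0.129] T2 [ 0.89   0.047 -0.454]
4 [0.675 0.658 0.316] [ 1.128  1.283  1.256  1.076 -1.843 -0.133] T2 [ 0.892  0.036 -0.45 ]
5 [0.689 0.661 0.308] [ 1.118  1.293  1.254  1.084 -1.805 -0.137] T2 [ 0.895  0.025 -0.446]
6 [0.703 0.664 0.299] [ 1.108  1.302  1.251  1.093 -1.767 -0.141] T2 [ 0.897  0.014 -0.441]
7 [0.717 0.668 0.291] [ 1.098  1.312  1.249  1.101 -1.729 -0.145] T2 [ 0.9    0.003 -0.436]
8 [0.73  0.671 0.284] [ 1.089  1.321  1.247  1.111 -1.691 -0.15 ] T2 [ 0.902 -0.008 -0.431]
```

Request:
apply_moves(
  targets=[
    {"x":0.1,"y":0.1,"z":0,"spin":0.14,"jaw":-1},
    {"x":0.15,"y":0.15,"z":0,"spin":0.28,"jaw":-1},
    {"x":0.2,"y":0.2,"z":0,"spin":0.42,"jaw":-1},
    {"x":0.25,"y":0.25,"z":0,"spin":0.56,"jaw":-1},
    {"x":0.3,"y":0.3,"z":0,"spin":0.7,"jaw":-1},
    {"x":0.35,"y":0.35,"z":0,"spin":0.84,"jaw":-1},
    {"x":0.4,"y":0.4,"z":0,"spin":0.96,"jaw":-1},
  ],
)

```text
clock: 20.88
tcp_pos: [0.5033, 0.5116, 0.3435]
ee_rot: [3.026, -1.071, -1.665]
ft_force: [0.2, -1.1, 0.3]
width: 0.0857
```

Request:
apply_moves(
  targets=[
    {"x":0.1,"y":0.1,"z":0,"spin":0.14,"jaw":-1},
    {"x":0.2,"y":0.2,"z":0,"spin":0.28,"jaw":-1},
    {"x":0.3,"y":0.3,"z":0,"spin":0.42,"jaw":-1},
    {"x":0.4,"y":0.4,"z":0,"spin":0.56,"jaw":-1},
    {"x":0.5,"y":0.5,"z":0,"spin":0.7,"jaw":-1},
    {"x":0.6,"y":0.6,"z":0,"spin":0.84,"jaw":-1},
    {"x":0.7,"y":0.7,"z":0,"spin":0.96,"jaw":-1},
  ],
)

```text
clock: 21.47
tcp_pos: [0.572, 0.5828, 0.3443]
ee_rot: [3.026, -1.07, -0.91]
ft_force: [-0.2, 0.3, 0.2]
width: 0.0849
```

Request:
apply_moves(
  targets=[
    {"x":0.3,"y":0.3,"z":0,"spin":0,"jaw":-1},
    {"x":0.6,"y":0.6,"z":0,"spin":0,"jaw":-1},
  ],
)

```text
clock: 21.63
tcp_pos: [0.5965, 0.5991, 0.323]
ee_rot: [3.015, -1.067, -0.907]
ft_force: [-0.0, 0.5, -2.3]
width: 0.0851
```

```bash
sed -i 's/"z",R\[:,2\]/"z",R[:,2],"T2",R[2]/' st.py; python3 st.py
```

```text
clk 21.6333 tcp [0.5965 0.5991 0.323 ] rot [ 3.0151 -1.0673 -0.9068] q [ 1.1613  1.1143  0.9529  0.9013 -2.0282 -0.4226] z [ 0.4361 -0.762  -0.4786] T2 [ 0.8759  0.0609 -0.4786] jaw [-0.8493 -0.5243  0.0609] F [-0.023  0.483 -2.256] w 0.08505440270533943
```

Request:
apply_moves(
  targets=[
    {"x":1,"y":1,"z":0,"spin":0,"jaw":-1},
  ],
)

```text
clock: 21.72
tcp_pos: [0.6117, 0.6016, 0.3152]
ee_rot: [3.03, -1.057, -0.92]
ft_force: [1.1, 0.4, 0.8]
width: 0.0851
```

Request:
apply_moves(
  targets=[
    {"x":1,"y":1,"z":0,"spin":0,"jaw":-1},
  ],
)

```text
clock: 21.8
tcp_pos: [0.606, 0.5888, 0.2827]
ee_rot: [3.029, -1.025, -0.971]
ft_force: [1.7, 1.9, -8.8]
width: 0.0856
```

Request:
apply_moves(
  targets=[
    {"x":1,"y":1,"z":0,"spin":0,"jaw":-1},
  ],
)

```text
clock: 21.88
tcp_pos: [0.6083, 0.5856, 0.273]
ee_rot: [2.861, -1.061, -0.83]
ft_force: [0.4, 0.8, -16.3]
width: 0.0854
```

Request:
apply_moves(
  targets=[
    {"x":1,"y":1,"z":0,"spin":0,"jaw":-1},
  ],
)

```text
clock: 21.97
tcp_pos: [0.6261, 0.5983, 0.27]
ee_rot: [2.965, -1.044, -0.9]
ft_force: [0.3, 2.0, -2.7]
width: 0.0853
```

```bash
python3 st.py
```

```text
clk 21.9667 tcp [0.6261 0.5983 0.27  ] rot [ 2.9653 -1.0439 -0.9004] q [ 1.1227  1.2428  1.1266  0.8942 -2.0586 -0.3689] z [ 0.3913 -0.7758 -0.495 ] T2 [ 0.8644  0.0882 -0.495 ] jaw [-0.8656 -0.4929  0.0882] F [ 0.289   2.0482 -2.6819] w 0.08525910448397099
```

Request:
apply_moves(
  targets=[
    {"x":1,"y":1,"z":0,"spin":0,"jaw":-1},
  ],
)

```text
clock: 22.05
tcp_pos: [0.632, 0.5935, 0.2729]
ee_rot: [3.033, -1.021, -0.99]
ft_force: [-0.7, 0.1, 2.6]
width: 0.0852
```

Request:
apply_moves(
  targets=[
    {"x":1,"y":1,"z":0,"spin":0,"jaw":-1},
  ],
)

```text
clock: 22.13
tcp_pos: [0.6355, 0.5847, 0.2667]
ee_rot: [3.054, -1.005, -1.046]
ft_force: [-1.5, 0.8, 0.6]
width: 0.0855
```

Request:
apply_moves(
  targets=[
    {"x":1,"y":1,"z":0,"spin":0,"jaw":-1},
  ],
)

```text
clock: 22.22
tcp_pos: [0.6381, 0.5769, 0.2593]
ee_rot: [3.059, -0.992, -1.085]
ft_force: [0.5, 0.9, 1.1]
width: 0.0851
```

```bash
python3 st.py
```

```text
clk 22.2167 tcp [0.6381 0.5769 0.2593] rot [ 3.059  -0.9919 -1.0849] q [ 1.0878  1.2778  1.2275  0.8424 -2.1086 -0.4216] z [ 0.3166 -0.7762 -0.5452] T2 [ 0.8371  0.0451 -0.5452] jaw [-0.9135 -0.4043  0.0451] F [0.4725 0.8924 1.0739] w 0.08510533145991536
```

Request:
apply_moves(
  targets=[
    {"x":1,"y":0.8,"z":0,"spin":0.14,"jaw":-1},
  ],
)

```text
clock: 22.3
tcp_pos: [0.662, 0.5875, 0.2497]
ee_rot: [3.056, -0.986, -0.978]
ft_force: [1.4, 0.9, -1.2]
width: 0.0854
```

Request:
apply_moves(
  targets=[
    {"x":1,"y":0.8,"z":0,"spin":0.14,"jaw":-1},
  ],
)

```text
clock: 22.38
tcp_pos: [0.6867, 0.6051, 0.2468]
ee_rot: [3.037, -0.988, -0.843]
ft_force: [0.4, 1.4, 0.1]
width: 0.0852
```

Request:
apply_moves(
  targets=[
    {"x":1,"y":0.8,"z":0,"spin":0.14,"jaw":-1},
  ],
)

```text
clock: 22.47
tcp_pos: [0.7126, 0.6224, 0.2428]
ee_rot: [3.054, -0.983, -0.746]
ft_force: [0.2, -0.4, -1.4]
width: 0.0853
```

Request:
apply_moves(
  targets=[
    {"x":1,"y":0.8,"z":0,"spin":0.05,"jaw":-1},
  ],
)

```text
clock: 22.55
tcp_pos: [0.723, 0.621, 0.2291]
ee_rot: [3.072, -0.974, -0.721]
ft_force: [1.4, 2.0, -1.7]
width: 0.0852
```

```bash
python3 st.py
```

```text
clk 22.55 tcp [0.723  0.621  0.2291] rot [ 3.0722 -0.9741 -0.7213] q [ 1.0657  1.2007  0.9781  0.9214 -1.6859 -0.3069] z [ 0.574  -0.597  -0.5605] T2 [ 0.8272  0.0389 -0.5605] jaw [-0.7018 -0.7113  0.0389] F [ 1.4224  2.0475 -1.6635] w 0.08524313946355448
```

Request:
apply_moves(
  targets=[
    {"x":1,"y":0.8,"z":0.3,"spin":0,"jaw":-1},
  ],
)

```text
clock: 22.63
tcp_pos: [0.7304, 0.6127, 0.2229]
ee_rot: [3.038, -0.969, -0.687]
ft_force: [0.0, 0.1, -4.1]
width: 0.0853
```

Request:
apply_moves(
  targets=[
    {"x":1,"y":0.8,"z":0.3,"spin":0,"jaw":-1},
  ],
)

```text
clock: 22.72
tcp_pos: [0.7483, 0.6184, 0.233]
ee_rot: [3.065, -0.969, -0.696]
ft_force: [2.0, 3.1, 0.4]
width: 0.0853
```

Request:
apply_moves(
  targets=[
    {"x":1,"y":0.8,"z":0.3,"spin":0,"jaw":-1},
  ],
)

```text
clock: 22.8
tcp_pos: [0.756, 0.6212, 0.2139]
ee_rot: [-3.138, -0.957, -0.766]
ft_force: [4.6, 8.0, -17.3]
width: 0.0855
```

```bash
python3 st.py
```

```text
clk 22.8 tcp [0.756  0.6212 0.2139] rot [-3.1382 -0.9566 -0.7659] q [ 1.0354  1.2522  1.0675  0.925  -1.6453 -0.2841] z [ 0.5914 -0.564  -0.5763] T2 [ 0.8172 -0.002  -0.5763] jaw [-0.6912 -0.7227 -0.002 ] F [  4.5898   7.965  -17.2651] w 0.08545637247758277
```

Request:
apply_moves(
  targets=[
    {"x":-0.2,"y":-0.3,"z":0.1,"spin":0,"jaw":-1},
    {"x":-0.4,"y":-0.6,"z":0.2,"spin":0,"jaw":-1},
    {"x":-0.6,"y":-0.9,"z":0.3,"spin":0,"jaw":-1},
  ],
)

```text
clock: 23.05
tcp_pos: [0.7013, 0.5416, 0.2582]
ee_rot: [3.117, -0.958, -0.744]
ft_force: [1.0, 2.1, 2.4]
width: 0.0854
```

```bash
python3 st.py
```

```text
clk 23.05 tcp [0.7013 0.5416 0.2582] rot [ 3.1175 -0.958  -0.7444] q [ 1.0428  0.9119  0.4432  0.9211 -1.4886 -0.5023] z [ 0.5851 -0.5719 -0.575 ] T2 [ 0.8181  0.0139 -0.575 ] jaw [-0.6919 -0.7219  0.0139] F [0.9838 2.0872 2.4412] w 0.0853527651897471
```

```bash
cat > s5.py <<'E'
from plan import *
import sys
from plant import manip
q=manip.get_state()["joints"]; P,T=fk(q,p,sg)
hd=np.arctan2(T[1,2],T[0,2])
def run(hf,via):
    qq=q; Pc=P; Tc=T; mn=[]
    for tgt,h in via:
        h0=np.arctan2(Tc[1,2],Tc[0,2]); d=h-h0
        qq,b=track(qq,Pc,Tc,tgt,d,8,False); Tc=R("z",d)@Tc; Pc=np.array(tgt)
        print("   ",np.round(Pc,3),"h",round(h,2),qq,"bad",b,"marg",round(float(np.minimum(qq-lo,hi-qq).min()),2))
for hf in(-.95,-1.0,-1.1):
    Tf=R("z",hf-hd)@T; a=Tf[:,2]; h=np.r_[np.cos(hf),np.sin(hf),0]
    g=np.array([.658,-.072,.107])+.0187*a; print(hf,"grasp tcp",g,"pre",g-.11*h)
    up=np.array([0,0,.018]); out=np.array([.003,.04,0])
    pan=np.array([.558,-.3262,.142])+.0187*a
    run(hf,[([.55,.25,.25],hf),(g-.11*h+[0,0,.05],hf),(g-.11*h,hf),(g,hf),(g+up,hf),(g+up+out,hf),(g+up+out+[-.12,0,.03],hf-.1),([.52,-.2,.22],-1.4),(list(pan[:2])+[.22],-1.55),(list(pan),-1.55)])
E
python3 s5.py
```

```text
-0.95 grasp tcp [ 0.67 -0.08  0.1 ] pre [0.6  0.01 0.1 ]
    [0.55 0.25 0.25] h -0.95 [ 0.99  0.43 -0.47  0.91 -1.3  -0.91] bad 0 marg 0.6
    [0.6  0.01 0.15] h -0.95 [ 0.42  0.42 -0.86  1.56 -0.93 -1.2 ] bad 0 marg 0.21
    [0.6  0.01 0.1 ] h -0.95 [ 0.38  0.51 -0.89  1.69 -0.93 -1.34] bad 0 marg 0.18
    [ 0.67 -0.08  0.1 ] h -0.95 [ 0.11  0.54 -0.8   1.92 -0.86 -1.29] bad 0 marg 0.13
    [ 0.67 -0.08  0.11] h -0.95 [ 0.12  0.51 -0.79  1.87 -0.85 -1.24] bad 0 marg 0.18
    [ 0.67 -0.04  0.11] h -0.95 [ 0.23  0.53 -0.77  1.76 -0.88 -1.22] bad 0 marg 0.29
    [ 0.55 -0.04  0.14] h -1.05 [ 0.38  0.37 -0.96  1.54 -0.95 -1.26] bad 0 marg 0.11
    [ 0.52 -0.2   0.22] h -1.4 [ 0.19  0.28 -0.84  1.26 -1.03 -1.02] bad 0 marg 0.23
    [ 0.57 -0.34  0.22] h -1.55 [-0.1   0.41 -0.64  1.33 -0.99 -0.92] bad 0 marg 0.43
    [ 0.57 -0.34  0.13] h -1.55 [-0.15  0.52 -0.72  1.5  -0.94 -1.15] bad 0 marg 0.35
-1.0 grasp tcp [ 0.67 -0.08  0.1 ] pre [0.61 0.01 0.1 ]
    [0.55 0.25 0.25] h -1.0 [ 0.99  0.45 -0.43  0.87 -1.34 -0.92] bad 0 marg 0.64
    [0.61 0.01 0.15] h -1.0 [ 0.45  0.44 -0.82  1.47 -0.
[... 901 characters left out ...]
 -1.14] bad 0 marg 0.33
    [0.61 0.01 0.1 ] h -1.1 [ 0.48  0.56 -0.77  1.4  -0.98 -1.26] bad 0 marg 0.3
    [ 0.67 -0.09  0.1 ] h -1.1 [ 0.21  0.58 -0.74  1.64 -0.92 -1.24] bad 0 marg 0.33
    [ 0.67 -0.09  0.11] h -1.1 [ 0.22  0.55 -0.73  1.6  -0.92 -1.19] bad 0 marg 0.34
    [ 0.67 -0.05  0.11] h -1.1 [ 0.32  0.56 -0.69  1.5  -0.95 -1.17] bad 0 marg 0.38
    [ 0.55 -0.05  0.14] h -1.2 [ 0.47  0.41 -0.87  1.29 -1.01 -1.22] bad 0 marg 0.2
    [ 0.52 -0.2   0.22] h -1.4 [ 0.19  0.28 -0.84  1.26 -1.03 -1.02] bad 0 marg 0.23
    [ 0.56 -0.34  0.22] h -1.55 [-0.1   0.4  -0.65  1.33 -0.99 -0.92] bad 0 marg 0.42
    [ 0.56 -0.34  0.13] h -1.55 [-0.15  0.52 -0.72  1.51 -0.94 -1.15] bad 0 marg 0.35
```

Request:
apply_moves(
  targets=[
    {"x":-0.17,"y":-0.33,"z":0,"spin":-0.05,"jaw":-1},
    {"x":-0.34,"y":-0.66,"z":0,"spin":-0.1,"jaw":-1},
    {"x":-0.5,"y":-1,"z":0,"spin":-0.15,"jaw":-1},
  ],
)

```text
clock: 23.3
tcp_pos: [0.6502, 0.4406, 0.265]
ee_rot: [3.128, -0.955, -0.872]
ft_force: [0.9, 1.0, -0.6]
width: 0.0856
```

Request:
apply_moves(
  targets=[
    {"x":-0.17,"y":-0.33,"z":0,"spin":-0.05,"jaw":-1},
    {"x":-0.34,"y":-0.66,"z":0,"spin":-0.1,"jaw":-1},
    {"x":-0.5,"y":-1,"z":0,"spin":-0.14,"jaw":-1},
  ],
)

```text
clock: 23.55
tcp_pos: [0.601, 0.3414, 0.2639]
ee_rot: [3.127, -0.954, -0.981]
ft_force: [1.2, 0.3, 0.3]
width: 0.0856
```

Request:
apply_moves(
  targets=[
    {"x":-0.17,"y":-0.33,"z":0,"spin":0,"jaw":-1},
    {"x":-0.34,"y":-0.66,"z":0,"spin":0,"jaw":-1},
    {"x":-0.5,"y":-1,"z":0,"spin":0,"jaw":-1},
  ],
)

```text
clock: 23.8
tcp_pos: [0.5515, 0.2418, 0.2635]
ee_rot: [3.127, -0.955, -0.98]
ft_force: [1.4, -0.2, 0.8]
width: 0.0855
```

```bash
python3 st.py; python3 - <<'E'
from h import *
snap("wrist","wrist8"); snap("scene","scene8")
E
```

```text
clk 23.8 tcp [0.5515 0.2418 0.2635] rot [ 3.1272 -0.9547 -0.9797] q [ 0.9836  0.4291 -0.4287  0.8758 -1.3448 -0.8975] z [ 0.4428 -0.6856 -0.5778] T2 [ 0.8162  0.0083 -0.5778] jaw [-0.8368 -0.5475  0.0083] F [ 1.3608 -0.1592  0.771 ] w 0.08548186702135684
```

View pics/wrist8.png

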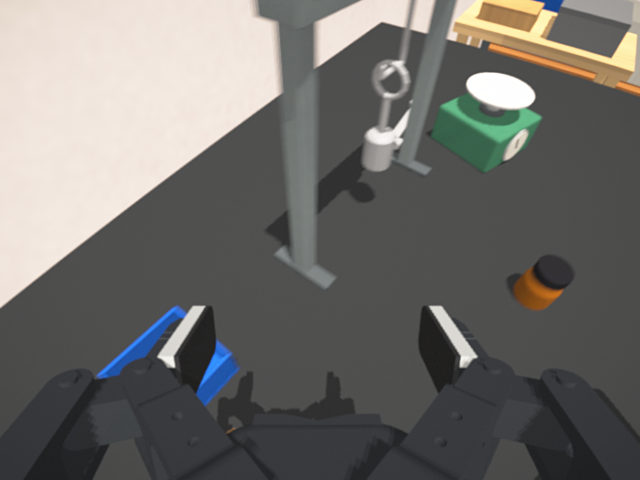

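View pics/scene8.png

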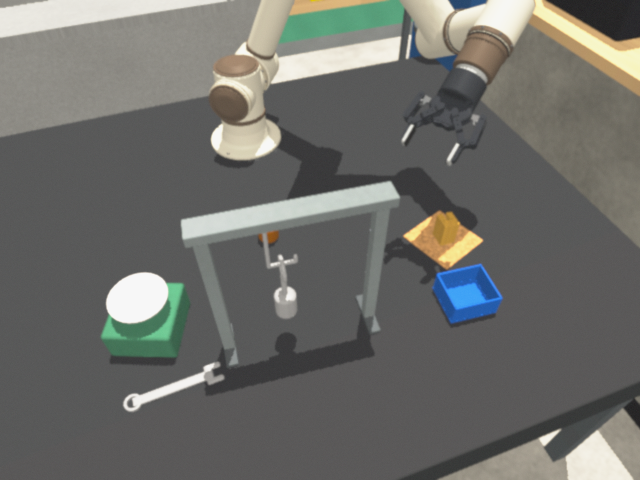

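Request:
apply_moves(
  targets=[
    {"x":0,"y":-0.33,"z":-0.15,"spin":0,"jaw":-1},
    {"x":0,"y":-0.66,"z":-0.3,"spin":0,"jaw":-1},
    {"x":0,"y":-1,"z":-0.5,"spin":0,"jaw":-1},
  ],
)

```text
clock: 24.15
tcp_pos: [0.5537, 0.1435, 0.2135]
ee_rot: [3.132, -0.956, -0.982]
ft_force: [1.8, 0.4, -0.0]
width: 0.0855
```

Request:
apply_moves(
  targets=[
    {"x":0,"y":-0.3,"z":-0.2,"spin":0,"jaw":-1},
    {"x":0.05,"y":-0.6,"z":-0.4,"spin":0,"jaw":-1},
    {"x":0.1,"y":-0.9,"z":-0.6,"spin":0,"jaw":-1},
  ],
)

```text
clock: 24.4
tcp_pos: [0.565, 0.0523, 0.1526]
ee_rot: [3.129, -0.96, -0.979]
ft_force: [1.3, 0.1, 0.6]
width: 0.0851
```

Request:
apply_moves(
  targets=[
    {"x":0.15,"y":-0.15,"z":-0.2,"spin":0,"jaw":-1},
    {"x":0.3,"y":-0.3,"z":-0.4,"spin":0,"jaw":-1},
    {"x":0.42,"y":-0.44,"z":-0.53,"spin":0,"jaw":-1},
    {"x":0.42,"y":-0.44,"z":-0.53,"spin":0,"jaw":-1},
  ],
)

```text
clock: 24.73
tcp_pos: [0.6082, 0.0041, 0.0976]
ee_rot: [3.12, -0.962, -0.979]
ft_force: [1.0, -1.1, -0.3]
width: 0.0855
```

```bash
python3 st.py; python3 - <<'E'
from h import *
w=snap("wrist","wrist9"); s=snap("scene","scene9")
print(proj(w,[[.658,-.072,.13],[.658,-.072,.08],[.658,-.072,.2015]]))
E
```

```text
clk 24.7333 tcp [0.6082 0.0041 0.0976] rot [ 3.1203 -0.962  -0.9785] q [ 0.4099  0.5227 -0.8508  1.5872 -0.945  -1.3147] z [ 0.4402 -0.6923 -0.5718] T2 [ 0.8203  0.0121 -0.5718] jaw [-0.8392 -0.5437  0.0121] F [ 1.0008 -1.0861 -0.3061] w 0.08546304050836516
[[317.03354033 128.25448341]
 [316.10691847 194.82875633]
 [319.2402724  -28.73911346]]
```

View pics/wrist9.png

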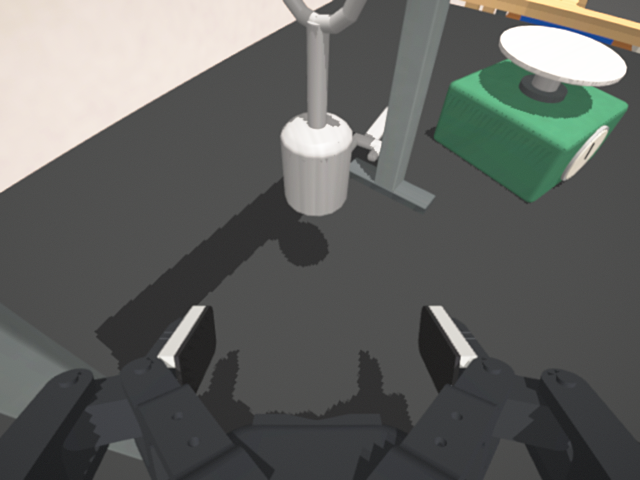

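View pics/scene9.png

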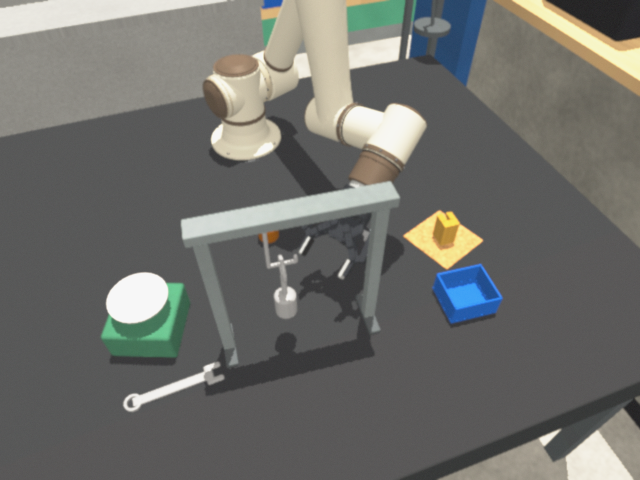

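Request:
apply_moves(
  targets=[
    {"x":0.12,"y":-0.19,"z":0.02,"spin":0,"jaw":-1},
    {"x":0.25,"y":-0.39,"z":0.02,"spin":0,"jaw":-1},
    {"x":0.38,"y":-0.58,"z":0.02,"spin":0,"jaw":-1},
    {"x":0.48,"y":-0.74,"z":0.02,"spin":0,"jaw":-1},
    {"x":0.55,"y":-0.84,"z":0.02,"spin":0,"jaw":-1},
    {"x":0.58,"y":-0.89,"z":0.02,"spin":0,"jaw":-1},
    {"x":0.58,"y":-0.89,"z":0.02,"spin":0,"jaw":-1},
  ],
)

```text
clock: 25.42
tcp_pos: [0.6621, -0.0833, 0.1008]
ee_rot: [3.116, -0.962, -0.969]
ft_force: [-1.4, -0.7, -0.0]
width: 0.0854
```

```bash
python3 st.py; python3 - <<'E'
from h import *
w=snap("wrist","wrist10"); s=snap("scene"); cv2.imwrite("pics/scene10.png",cv2.resize(s["image"][180:380,180:410],None,fx=3,fy=3)[:,:,::-1])
E
```

```text
clk 25.4167 tcp [ 0.6621 -0.0833  0.1008] rot [ 3.1156 -0.9617 -0.9694] q [ 0.1566  0.5436 -0.7879  1.8116 -0.8845 -1.2683] z [ 0.4425 -0.6907 -0.5719] T2 [ 0.8202  0.0148 -0.5719] jaw [-0.8363 -0.5481  0.0148] F [-1.4004 -0.7235 -0.001 ] w 0.08535699436558727
```

View pics/wrist10.png

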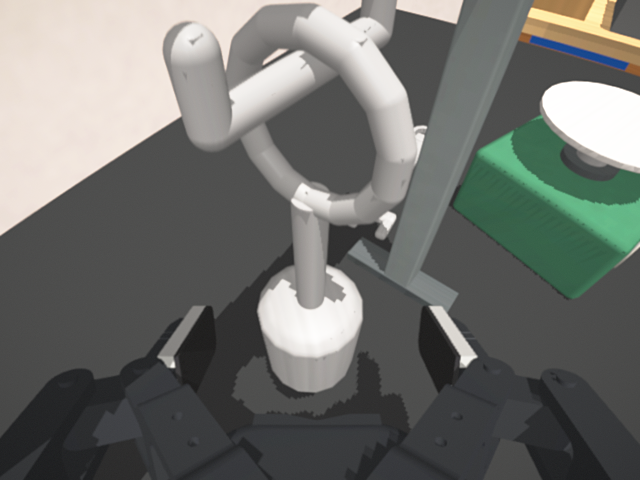

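View pics/scene10.png

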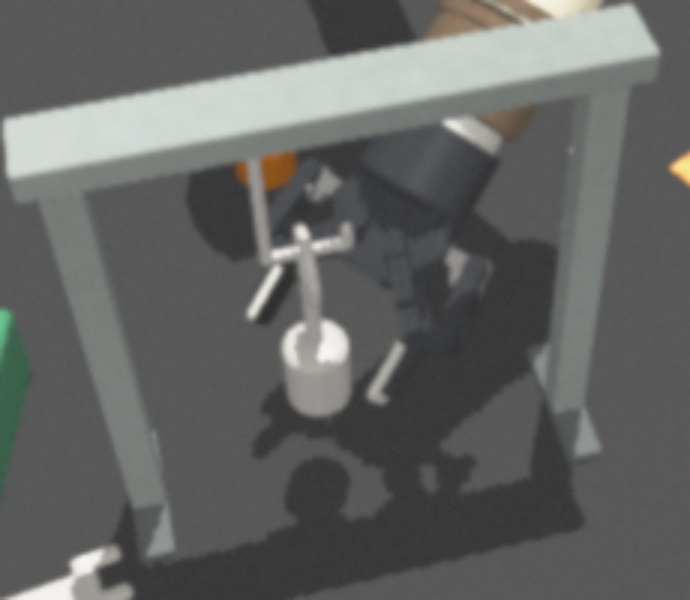

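Request:
apply_moves(
  targets=[
    {"x":0.04,"y":-0.01,"z":0,"spin":0,"jaw":-1},
    {"x":0.04,"y":-0.01,"z":0,"spin":0,"jaw":-0.5},
    {"x":0.04,"y":-0.01,"z":0,"spin":0,"jaw":-0.2},
    {"x":0.04,"y":-0.01,"z":0,"spin":0,"jaw":0},
    {"x":0.04,"y":-0.01,"z":0,"spin":0,"jaw":0.2},
    {"x":0.04,"y":-0.01,"z":0,"spin":0,"jaw":0.5},
    {"x":0.04,"y":-0.01,"z":0,"spin":0,"jaw":1},
    {"x":0.04,"y":-0.01,"z":0,"spin":0,"jaw":1},
    {"x":0.04,"y":-0.01,"z":0,"spin":0,"jaw":1},
  ],
  grip_force=50,
)

```text
clock: 26.27
tcp_pos: [0.6635, -0.0845, 0.0983]
ee_rot: [3.107, -0.959, -0.962]
ft_force: [-0.4, 0.3, 0.5]
width: 0.038
```

```bash
python3 st.py; python3 - <<'E'
from h import *
w=snap("wrist","wrist11")
E
```

```text
clk 26.2667 tcp [ 0.6635 -0.0845  0.0983] rot [ 3.1072 -0.9586 -0.9619] q [ 0.1537  0.5487 -0.7841  1.8114 -0.882  -1.2632] z [ 0.4396 -0.6906 -0.5743] T2 [ 0.8184  0.0198 -0.5743] jaw [-0.8359 -0.5485  0.0198] F [-0.4046  0.3105  0.5269] w 0.03797270660769643
```

View pics/wrist11.png

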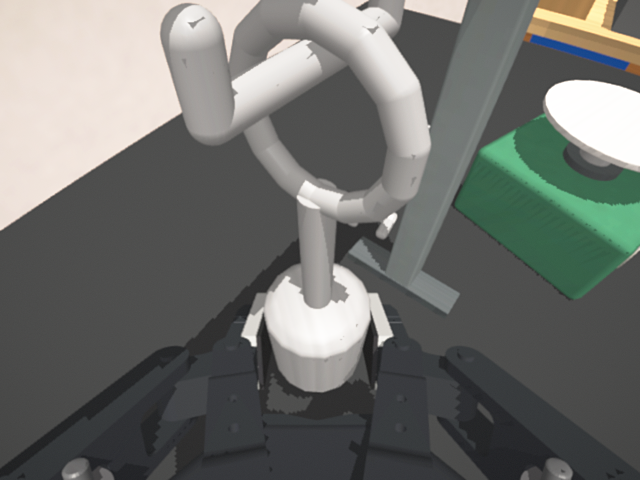

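Request:
apply_moves(
  targets=[
    {"x":0,"y":0,"z":0.04,"spin":0,"jaw":1},
    {"x":0,"y":0,"z":0.09,"spin":0,"jaw":1},
    {"x":0,"y":0,"z":0.14,"spin":0,"jaw":1},
    {"x":0,"y":0,"z":0.18,"spin":0,"jaw":1},
    {"x":0,"y":0,"z":0.18,"spin":0,"jaw":1},
    {"x":0,"y":0,"z":0.18,"spin":0,"jaw":1},
  ],
)

```text
clock: 26.82
tcp_pos: [0.6632, -0.0845, 0.1161]
ee_rot: [3.107, -0.958, -0.962]
ft_force: [0.8, 0.6, -5.1]
width: 0.0384
```

```bash
python3 st.py; python3 - <<'E'
from h import *
w=snap("wrist","wrist12"); s=snap("scene"); cv2.imwrite("pics/scene12.png",cv2.resize(s["image"][220:340,220:340],None,fx=5,fy=5)[:,:,::-1])
E
```

```text
clk 26.8167 tcp [ 0.6632 -0.0845  0.1161] rot [ 3.1073 -0.9577 -0.9623] q [ 0.1654  0.5193 -0.7778  1.7701 -0.8763 -1.2169] z [ 0.4391 -0.6903 -0.5751] T2 [ 0.8179  0.0197 -0.5751] jaw [-0.836  -0.5483  0.0197] F [ 0.8103  0.605  -5.1192] w 0.038424259980886694
```

View pics/wrist12.png

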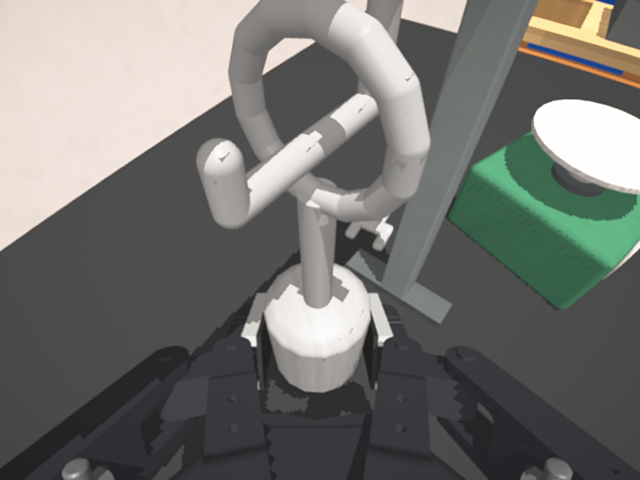

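View pics/scene12.png

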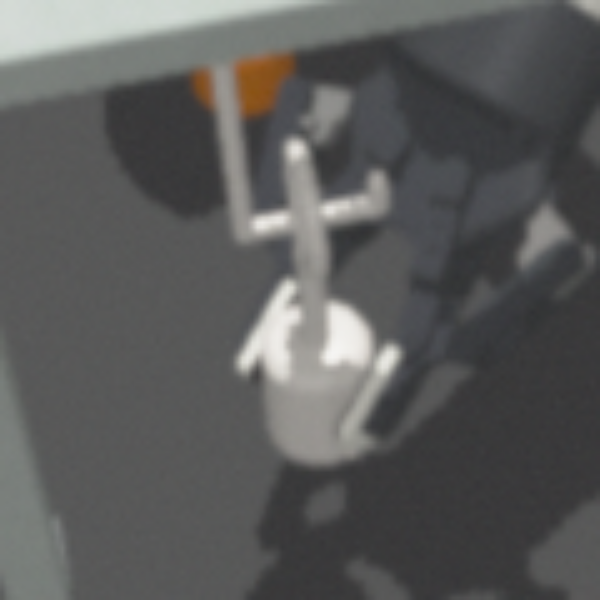

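Request:
apply_moves(
  targets=[
    {"x":0,"y":0.05,"z":0,"spin":0,"jaw":1},
    {"x":0.01,"y":0.1,"z":0,"spin":0,"jaw":1},
    {"x":0.01,"y":0.15,"z":0,"spin":0,"jaw":1},
    {"x":0.02,"y":0.2,"z":0,"spin":0,"jaw":1},
  ],
)

```text
clock: 27.25
tcp_pos: [0.6654, -0.0639, 0.1159]
ee_rot: [3.106, -0.958, -0.961]
ft_force: [0.0, -0.2, -4.4]
width: 0.0382
```

Request:
apply_moves(
  targets=[
    {"x":0,"y":0.05,"z":0,"spin":0,"jaw":1},
    {"x":0.01,"y":0.1,"z":0,"spin":0,"jaw":1},
    {"x":0.01,"y":0.15,"z":0,"spin":0,"jaw":1},
    {"x":0.02,"y":0.2,"z":0,"spin":0,"jaw":1},
  ],
)

```text
clock: 27.58
tcp_pos: [0.6673, -0.044, 0.116]
ee_rot: [3.107, -0.958, -0.962]
ft_force: [0.5, -0.2, -4.9]
width: 0.0379
```

```bash
python3 st.py; python3 - <<'E'
from h import *
w=snap("wrist","wrist13"); s=snap("scene"); cv2.imwrite("pics/scene13.png",cv2.resize(s["image"][180:380,180:410],None,fx=3,fy=3)[:,:,::-1])
E
```

```text
clk 27.5833 tcp [ 0.6673 -0.044   0.116 ] rot [ 3.1066 -0.9583 -0.9617] q [ 0.2677  0.5351 -0.7485  1.6578 -0.903  -1.1942] z [ 0.4392 -0.6906 -0.5746] T2 [ 0.8182  0.0201 -0.5746] jaw [-0.836  -0.5483  0.0201] F [ 0.515  -0.2375 -4.9425] w 0.03794819631974114
```

View pics/wrist13.png

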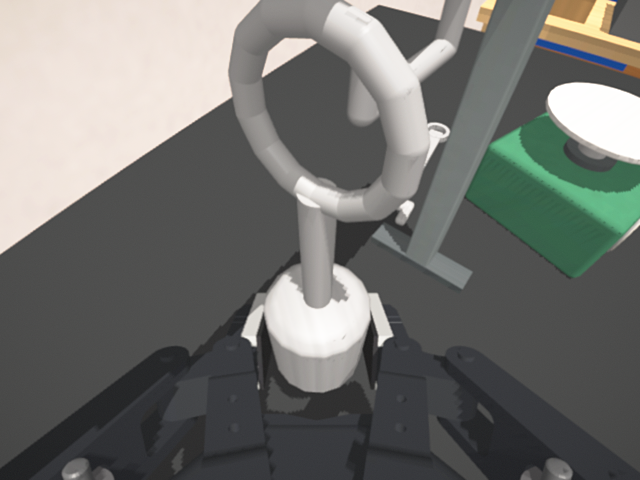

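View pics/scene13.png

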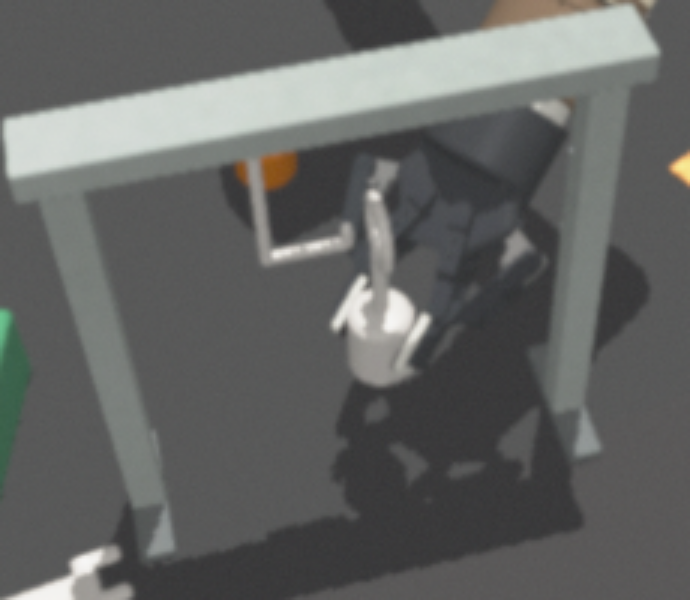

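Request:
apply_moves(
  targets=[
    {"x":-0.1,"y":0.01,"z":0,"spin":0,"jaw":1},
    {"x":-0.25,"y":0.02,"z":0,"spin":0,"jaw":1},
    {"x":-0.5,"y":0.02,"z":0,"spin":0,"jaw":1},
    {"x":-0.75,"y":0.02,"z":0.1,"spin":0,"jaw":1},
    {"x":-1,"y":0.02,"z":0.2,"spin":-0.05,"jaw":1},
  ],
)

```text
clock: 28.1
tcp_pos: [0.5642, -0.0447, 0.1356]
ee_rot: [3.101, -0.958, -0.999]
ft_force: [1.0, -0.0, -4.2]
width: 0.0383
```

```bash
python3 st.py; cat > s6.py <<'E'
from plan import *
from plant import manip
q=manip.get_state()["joints"]; P,T=fk(q,p,sg)
def run(via,P,T,qq):
    for tgt,h in via:
        h0=np.arctan2(T[1,2],T[0,2]); d=h-h0
        qq,b=track(qq,P,T,tgt,d,8,False); T=R("z",d)@T; P=np.array(tgt)
        print("   ",np.round(P,3),"h",round(h,2),qq,"bad",b,"marg",np.round(float(np.minimum(qq-lo,hi-qq).min()),2))
for hf in (-1.4,-1.55,-1.7):
    h0=np.arctan2(T[1,2],T[0,2]); a=(R("z",hf-h0)@T)[:,2]; g=np.array([.558,-.3262,.142])+.0187*a
    run([([.54,-.1,.2],-1.2),([.53,-.2,.22],-1.4),([g[0],g[1],.22],hf),(g,hf)],P,T,q)
E
python3 s6.py
```

```text
clk 28.1 tcp [ 0.5642 -0.0447  0.1356] rot [ 3.1014 -0.9579 -0.9994] q [ 0.3613  0.4013 -0.9381  1.5657 -0.9403 -1.2585] z [ 0.4082 -0.7092 -0.5747] T2 [ 0.818   0.0231 -0.5747] jaw [-0.8582 -0.5127  0.0231] F [ 0.994  -0.039  -4.1887] w 0.03832954424535691
    [ 0.54 -0.1   0.2 ] h -1.2 [ 0.36  0.29 -0.88  1.32 -1.01 -1.07] bad 0 marg 0.19
    [ 0.53 -0.2   0.22] h -1.4 [ 0.18  0.29 -0.82  1.26 -1.03 -1.  ] bad 0 marg 0.25
    [ 0.56 -0.34  0.22] h -1.4 [-0.19  0.35 -0.74  1.56 -0.87 -0.94] bad 0 marg 0.33
    [ 0.56 -0.34  0.13] h -1.4 [-0.26  0.48 -0.81  1.79 -0.87 -1.2 ] bad 0 marg 0.26
    [ 0.54 -0.1   0.2 ] h -1.2 [ 0.36  0.29 -0.88  1.32 -1.01 -1.07] bad 0 marg 0.19
    [ 0.53 -0.2   0.22] h -1.4 [ 0.18  0.29 -0.82  1.26 -1.03 -1.  ] bad 0 marg 0.25
    [ 0.56 -0.34  0.22] h -1.55 [-0.11  0.4  -0.66  1.34 -0.98 -0.92] bad 0 marg 0.41
    [ 0.56 -0.34  0.13] h -1.55 [-0.16  0.51 -0.74  1.52 -0.94 -1.15] bad 0 marg 0.33
    [ 0.54 -0.1   0.2 ] h -1.2 [ 0.36  0.29 -0.88  1.32 -1.01 -1.07] bad 0 marg 0.19
    [ 0.53 -0.2   0.22] h -1.4 [ 0.18  0.29 -0.82  1.26 -1.03 -1.  ] bad 0 marg 0.25
    [ 0.56 -0.34  0.22] h -1.7 [-0.06  0.45 -0.56  1.16 -1.1  -0.9 ] bad 0 marg 0.51
    [ 0.56 -0.34  0.13] h -1.7 [-0.09  0.56 -0.64  1.29 -1.02 -1.1 ] bad 0 marg 0.43
```

Request:
apply_moves(
  targets=[
    {"x":-0.05,"y":-0.15,"z":0.2,"spin":-0.05,"jaw":1},
    {"x":-0.1,"y":-0.4,"z":0.4,"spin":-0.1,"jaw":1},
    {"x":-0.18,"y":-0.65,"z":0.6,"spin":-0.15,"jaw":1},
    {"x":-0.25,"y":-0.95,"z":0.75,"spin":-0.2,"jaw":1},
  ],
)

```text
clock: 28.43
tcp_pos: [0.5417, -0.138, 0.213]
ee_rot: [3.11, -0.959, -1.162]
ft_force: [0.9, 0.2, -3.7]
width: 0.0381
```

Request:
apply_moves(
  targets=[
    {"x":0,"y":-0.33,"z":0,"spin":-0.07,"jaw":1},
    {"x":0.02,"y":-0.66,"z":0.05,"spin":-0.14,"jaw":1},
    {"x":0.05,"y":-0.98,"z":0.05,"spin":-0.22,"jaw":1},
  ],
)

```text
clock: 28.68
tcp_pos: [0.5456, -0.2376, 0.2176]
ee_rot: [3.11, -0.959, -1.337]
ft_force: [0.5, 0.9, -4.6]
width: 0.0385
```

```bash
python3 st.py
```

```text
clk 28.6833 tcp [ 0.5456 -0.2376  0.2176] rot [ 3.1097 -0.9592 -1.3374] q [ 0.0635  0.3087 -0.8083  1.3816 -0.9732 -0.9949] z [ 0.1582 -0.8035 -0.5738] T2 [ 0.8188  0.0183 -0.5738] jaw [-0.9784 -0.2057  0.0183] F [ 0.484   0.8507 -4.5684] w 0.038516106677161696
```

Request:
apply_moves(
  targets=[
    {"x":0.05,"y":-0.33,"z":0,"spin":-0.07,"jaw":1},
    {"x":0.09,"y":-0.66,"z":0,"spin":-0.14,"jaw":1},
    {"x":0.12,"y":-0.9,"z":-0.1,"spin":-0.22,"jaw":1},
    {"x":0.12,"y":-1,"z":-0.2,"spin":-0.22,"jaw":1},
    {"x":0.12,"y":-1,"z":-0.3,"spin":-0.22,"jaw":1},
    {"x":0.12,"y":-1,"z":-0.4,"spin":-0.22,"jaw":1},
    {"x":0.12,"y":-1,"z":-0.4,"spin":-0.22,"jaw":1},
  ],
)

```text
clock: 29.27
tcp_pos: [0.557, -0.3363, 0.1735]
ee_rot: [3.099, -0.957, -1.5]
ft_force: [-0.2, -0.4, -6.0]
width: 0.0383
```

```bash
python3 st.py; python3 - <<'E'
from h import *
w=snap("wrist","wrist14"); s=snap("scene"); cv2.imwrite("pics/scene14.png",cv2.resize(s["image"][220:380,70:230],None,fx=4,fy=4)[:,:,::-1])
t=snap("top"); cv2.imwrite("pics/top14.png",cv2.resize(t["image"][180:320,420:560],None,fx=4,fy=4)[:,:,::-1])
E
```

```text
clk 29.2667 tcp [ 0.557  -0.3363  0.1735] rot [ 3.0989 -0.9567 -1.4996] q [-0.1238  0.4518 -0.7091  1.4204 -0.959  -1.038 ] z [ 0.0155 -0.8175 -0.5757] T2 [ 0.8173  0.0246 -0.5757] jaw [-0.999  -0.0363  0.0246] F [-0.2217 -0.4159 -5.9544] w 0.03826913755471097
```

View pics/wrist14.png

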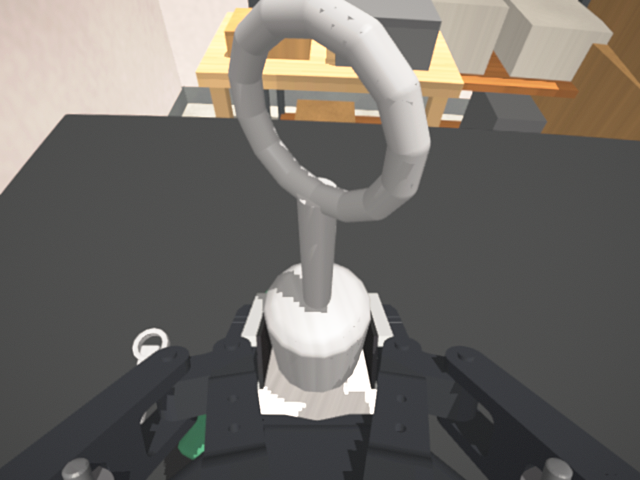

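View pics/scene14.png

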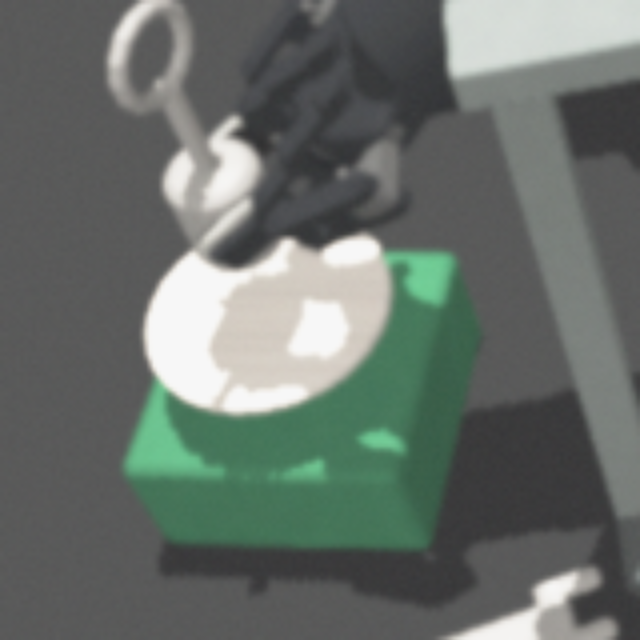

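View pics/top14.png

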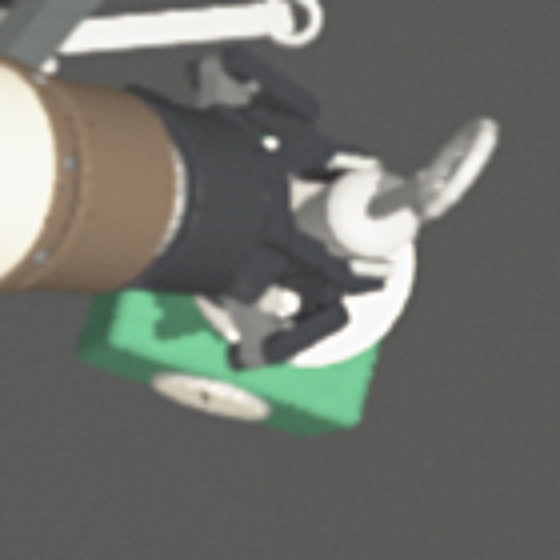

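```bash
python3 - <<'E'
from h import *
np.set_printoptions(precision=4,suppress=True)
t=snap("top"); s=snap("scene")
q=lambda x,y,o:(x/4+o[0]-.375,y/4+o[1]-.375)
S=(70,220);U=(420,180)
e,r=tri(t,q(455,172,U),s,q(150,57,S)); c,r2=tri(t,q(371,213,U),s,q(214,172,S)); print("eye",e,r,"cyltop",c,r2,"axis",(e-c)/np.linalg.norm(e-c))
st=manip.get_state(); print(st["tcp_pos"])
E
```

```text
eye [ 0.5583 -0.3249  0.2795] [0.0007] cyltop [ 0.5569 -0.3223  0.2059] [0.0005] axis [ 0.0192 -0.0348  0.9992]
[ 0.5596 -0.3355  0.1771]
```

Request:
apply_moves(
  targets=[
    {"x":0,"y":-0.03,"z":-0.1,"spin":0,"jaw":1},
    {"x":0,"y":-0.03,"z":-0.2,"spin":0,"jaw":1},
    {"x":0,"y":-0.03,"z":-0.3,"spin":0,"jaw":1},
    {"x":0,"y":-0.03,"z":-0.38,"spin":0,"jaw":1},
    {"x":0,"y":-0.03,"z":-0.38,"spin":0,"jaw":1},
    {"x":0,"y":-0.03,"z":-0.38,"spin":0,"jaw":1},
  ],
)

```text
clock: 30.02
tcp_pos: [0.5595, -0.3387, 0.1383]
ee_rot: [3.107, -0.959, -1.504]
ft_force: [-0.1, 0.4, -4.6]
width: 0.038
```

```bash
python3 st.py; python3 - <<'E'
from h import *
s=snap("scene"); cv2.imwrite("pics/scene15.png",cv2.resize(s["image"][220:380,70:230],None,fx=4,fy=4)[:,:,::-1])
E
```

```text
clk 30.0167 tcp [ 0.5595 -0.3387  0.1383] rot [ 3.1065 -0.9587 -1.5036] q [-0.1512  0.5035 -0.7331  1.5048 -0.9406 -1.1349] z [ 0.0199 -0.8185 -0.5742] T2 [ 0.8185  0.0201 -0.5742] jaw [-0.9991 -0.0384  0.0201] F [-0.0916  0.4402 -4.5888] w 0.03802141227616666
```

View pics/scene15.png

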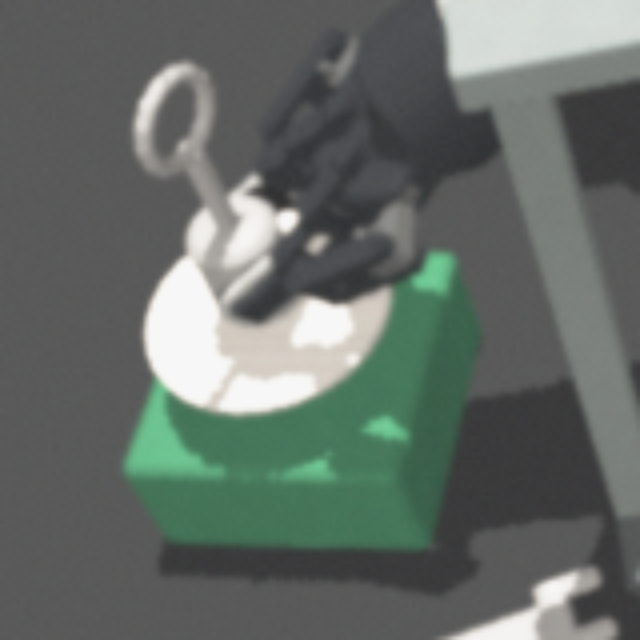

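Request:
apply_moves(
  targets=[
    {"x":0,"y":0,"z":-0.03,"spin":0,"jaw":1},
    {"x":0,"y":0,"z":-0.06,"spin":0,"jaw":1},
    {"x":0,"y":0,"z":-0.09,"spin":0,"jaw":1},
    {"x":0,"y":0,"z":-0.11,"spin":0,"jaw":1},
    {"x":0,"y":0,"z":-0.13,"spin":0,"jaw":1},
    {"x":0,"y":0,"z":-0.15,"spin":0,"jaw":1},
    {"x":0,"y":0,"z":-0.15,"spin":0,"jaw":1},
    {"x":0,"y":0,"z":-0.15,"spin":0,"jaw":1},
  ],
)

```text
clock: 30.73
tcp_pos: [0.5596, -0.3387, 0.1234]
ee_rot: [3.107, -0.959, -1.504]
ft_force: [-0.1, 2.1, -1.9]
width: 0.0383
```

Request:
apply_moves(
  targets=[
    {"x":0,"y":0,"z":-0.02,"spin":0,"jaw":1},
    {"x":0,"y":0,"z":-0.04,"spin":0,"jaw":1},
    {"x":0,"y":0,"z":-0.045,"spin":0,"jaw":1},
    {"x":0,"y":0,"z":-0.045,"spin":0,"jaw":1},
    {"x":0,"y":0,"z":-0.045,"spin":0,"jaw":1},
  ],
)

```text
clock: 31.15
tcp_pos: [0.5596, -0.3388, 0.119]
ee_rot: [3.108, -0.959, -1.505]
ft_force: [-0.7, 1.9, -1.7]
width: 0.0382
```

```bash
python3 st.py; python3 - <<'E'
from h import *
s=snap("scene"); cv2.imwrite("pics/scene16.png",cv2.resize(s["image"][220:380,70:230],None,fx=4,fy=4)[:,:,::-1])
st=[manip.get_state()["ft_force"]]; print(st)
E
```

```text
clk 31.15 tcp [ 0.5596 -0.3388  0.119 ] rot [ 3.1078 -0.9589 -1.5048] q [-0.1631  0.5322 -0.7449  1.5462 -0.9351 -1.1859] z [ 0.0203 -0.8186 -0.5741] T2 [ 0.8186  0.0194 -0.5741] jaw [-0.9991 -0.0383  0.0194] F [-0.7316  1.8741 -1.6957] w 0.03816305036824195
[array([-0.29074217,  0.48872524, -0.02901874])]
```

View pics/scene16.png

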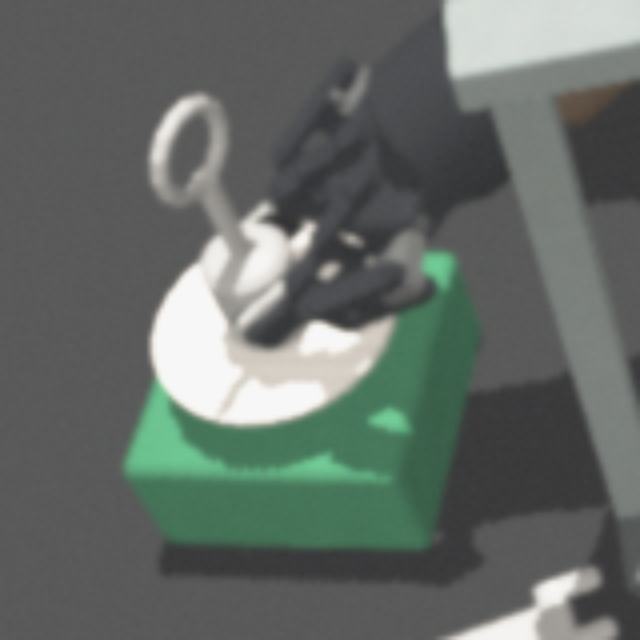

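Request:
apply_moves(
  targets=[
    {"x":0,"y":0,"z":0,"spin":0,"jaw":1},
  ],
)

```text
clock: 31.28
tcp_pos: [0.5596, -0.3388, 0.119]
ee_rot: [3.108, -0.959, -1.505]
ft_force: [-1.1, 1.3, -0.6]
width: 0.0382
```

Request:
apply_moves(
  targets=[
    {"x":0,"y":0,"z":0,"spin":0,"jaw":1},
  ],
)

```text
clock: 31.37
tcp_pos: [0.5596, -0.3388, 0.1189]
ee_rot: [3.108, -0.959, -1.505]
ft_force: [0.7, 1.4, -1.2]
width: 0.0381
```

```bash
python3 - <<'E'
from h import *
f=[]
for i in range(4):
    snap("scene"); f.append(manip.get_state()["ft_force"])
print(np.mean(f,0))
E
```

```text
[-0.02740744  0.45153531 -0.49566786]
```

Request:
apply_moves(
  targets=[
    {"x":0,"y":0,"z":-0.015,"spin":0,"jaw":1},
    {"x":0,"y":0,"z":-0.015,"spin":0,"jaw":1},
    {"x":0,"y":0,"z":-0.015,"spin":0,"jaw":1},
    {"x":0,"y":0,"z":-0.015,"spin":0,"jaw":0.1},
    {"x":0,"y":0,"z":-0.015,"spin":0,"jaw":0},
    {"x":0,"y":0,"z":-0.015,"spin":0,"jaw":-0.3},
    {"x":0,"y":0,"z":-0.015,"spin":0,"jaw":-0.6},
    {"x":0,"y":0,"z":-0.015,"spin":0,"jaw":-1},
    {"x":0,"y":0,"z":-0.015,"spin":0,"jaw":-1},
    {"x":0,"y":0,"z":-0.015,"spin":0,"jaw":-1},
  ],
)

```text
clock: 32.4
tcp_pos: [0.5594, -0.3387, 0.1171]
ee_rot: [3.107, -0.958, -1.504]
ft_force: [-0.7, -0.8, 0.2]
width: 0.0852
```

```bash
python3 st.py; python3 - <<'E'
from h import *
snap("wrist","wrist17"); s=snap("scene"); cv2.imwrite("pics/scene17.png",cv2.resize(s["image"][220:380,70:230],None,fx=4,fy=4)[:,:,::-1])
E
```

```text
clk 32.4 tcp [ 0.5594 -0.3387  0.1171] rot [ 3.1068 -0.9584 -1.504 ] q [-0.164   0.5347 -0.7461  1.5491 -0.9344 -1.1896] z [ 0.0198 -0.8183 -0.5745] T2 [ 0.8183  0.02   -0.5745] jaw [-0.9991 -0.0383  0.02  ] F [-0.7385 -0.8418  0.228 ] w 0.08521372659463138
```

View pics/scene17.png

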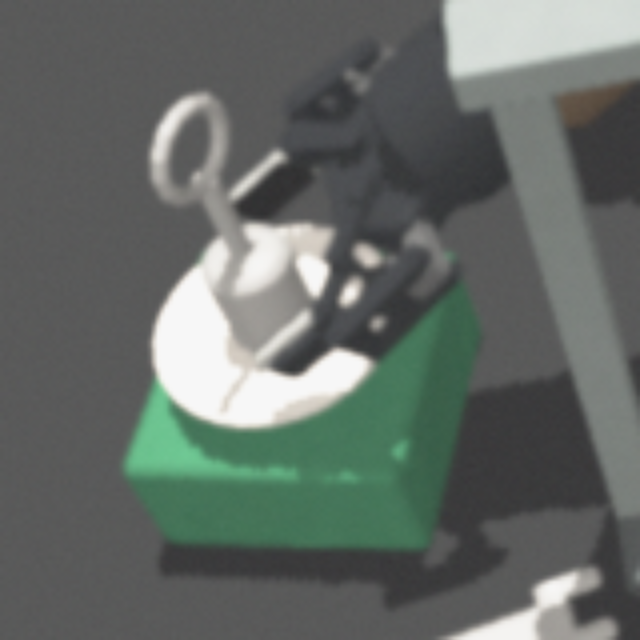

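View pics/wrist17.png

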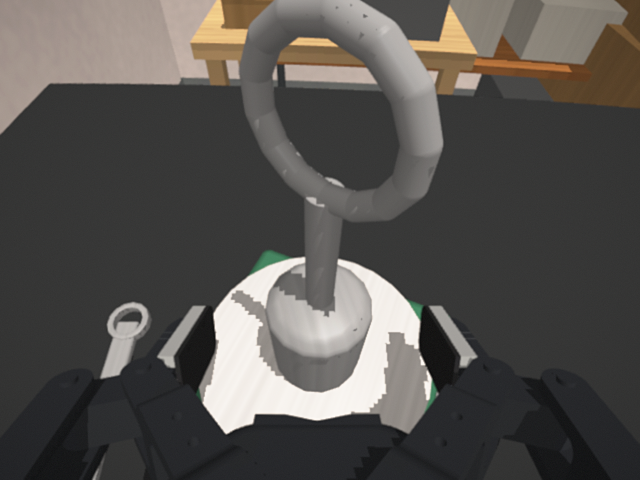

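Request:
apply_moves(
  targets=[
    {"x":0,"y":0.15,"z":0.05,"spin":0,"jaw":-1},
    {"x":0,"y":0.35,"z":0.15,"spin":0,"jaw":-1},
    {"x":-0.02,"y":0.6,"z":0.3,"spin":0,"jaw":-1},
    {"x":-0.04,"y":0.85,"z":0.5,"spin":0,"jaw":-1},
    {"x":-0.06,"y":1,"z":0.6,"spin":0,"jaw":-1},
  ],
)

```text
clock: 32.92
tcp_pos: [0.5542, -0.2367, 0.1788]
ee_rot: [3.111, -0.958, -1.505]
ft_force: [-0.5, 0.7, -0.2]
width: 0.0855
```

Request:
apply_moves(
  targets=[
    {"x":-0.1,"y":0.3,"z":0.2,"spin":0,"jaw":-1},
    {"x":-0.1,"y":0.5,"z":0.3,"spin":0,"jaw":-1},
    {"x":-0.1,"y":0.5,"z":0.3,"spin":0,"jaw":-1},
    {"x":-0.1,"y":0.5,"z":0.3,"spin":0,"jaw":-1},
    {"x":-0.1,"y":0.5,"z":0.3,"spin":0,"jaw":-1},
  ],
)

```text
clock: 33.33
tcp_pos: [0.543, -0.189, 0.2066]
ee_rot: [3.105, -0.958, -1.503]
ft_force: [-0.6, 0.1, -0.4]
width: 0.0856
```

```bash
python3 st.py; python3 - <<'E'
from h import *
s=snap("scene","scene18"); cv2.imwrite("pics/scene18c.png",cv2.resize(s["image"][220:380,70:230],None,fx=4,fy=4)[:,:,::-1])
t=snap("top","top18"); cv2.imwrite("pics/top18c.png",cv2.resize(t["image"][180:320,420:560],None,fx=4,fy=4)[:,:,::-1])
E
```

```text
clk 33.3333 tcp [ 0.543  -0.189   0.2066] rot [ 3.1053 -0.9583 -1.5031] q [ 0.2407  0.3855 -0.6972  1.0818 -1.1322 -1.015 ] z [ 0.0191 -0.8183 -0.5745] T2 [ 0.8182  0.0209 -0.5745] jaw [-0.9991 -0.038   0.0209] F [-0.5897  0.0764 -0.3519] w 0.08560048909652963
```

View pics/scene18.png

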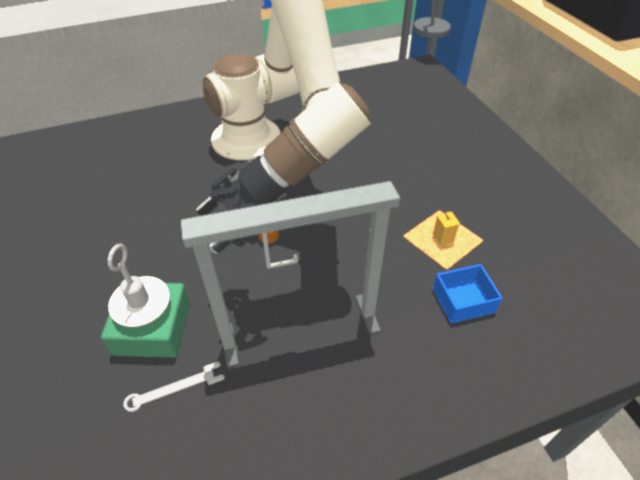

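View pics/scene18c.png

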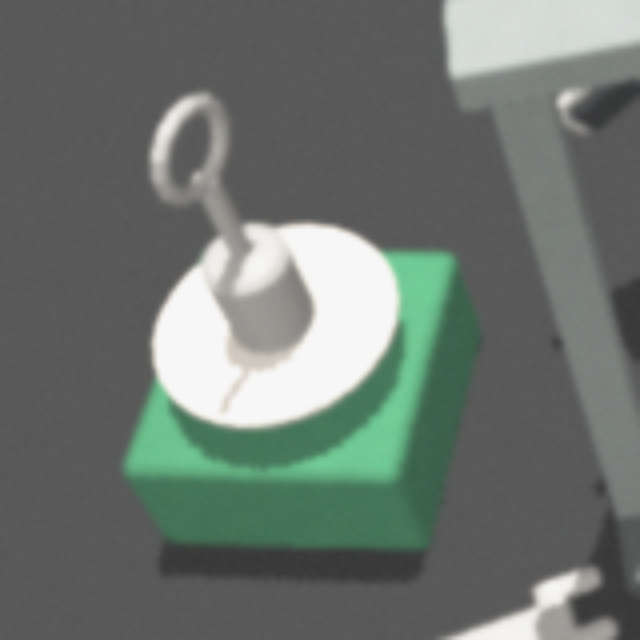

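View pics/top18c.png

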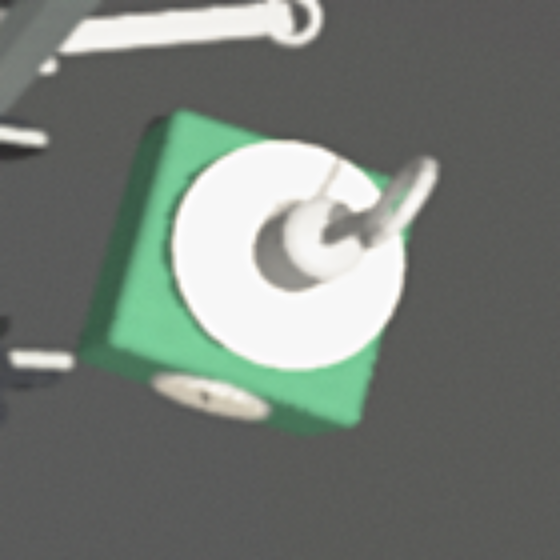

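View pics/top18.png

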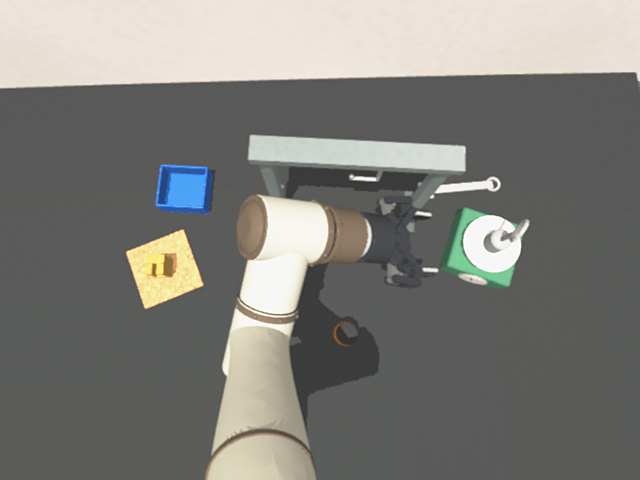

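The weight stands on the pan and the arm is clear. One numeric check before I hand in.

```bash
python3 - <<'E'
from h import *
np.set_printoptions(precision=4,suppress=True)
t=snap("top"); s=snap("scene")
q=lambda x,y,o:(x/4+o[0]-.375,y/4+o[1]-.375)
S=(70,220);U=(420,180)
e,r=tri(t,q(403,199,U),s,q(190,148,S)); c,r2=tri(t,q(326,239,U),s,q(250,257,S)); print("eye",e,r,"cyltop",c,r2,"axis",(e-c)/np.linalg.norm(e-c))
for sn,x0,x1,y0,y1 in((t,440,530,205,295),(s,90,200,270,340)):
    m=np.zeros((480,640),np.uint8); m[y0:y1,x0:x1]=mask(sn,(0,0,225),(180,40,255))[y0:y1,x0:x1]
    P=plane(sn,cv2.convexHull(big(m)),.0985); A=np.c_[2*P[:,:2],np.ones(len(P))]; k=np.linalg.lstsq(A,(P[:,:2]**2).sum(1),rcond=None)[0]; print("pan",k[:2],np.sqrt(k[2]+k[0]**2+k[1]**2))
m=mask(t,(10,80,80),(30,255,255)); 
# insert top: bright yellow blob on mat
m2=mask(t,(18,170,120),(30,255,255)); m2[:,220:]=0; c=big(m2); print("insert px",cv2.boundingRect(c),plane(t,[(155,267)],.066))
print(manip.get_state()["ft_force"],manip.get_state()["clock"])
E
```

```text
eye [ 0.5588 -0.327   0.2257] [0.0016] cyltop [ 0.5565 -0.3251  0.1472] [0.0014] axis [ 0.0293 -0.0243  0.9993]
pan [ 0.5613 -0.3337] 0.05962027171781283
pan [ 0.5557 -0.3264] 0.055741593408989216Traceback (most recent call last):
  File "<stdin>", line 12, in <module>
  File "h.py", line 26, in big
    c=cv2.findContours(m,cv2.RETR_EXTERNAL,cv2.CHAIN_APPROX_NONE)[0]; return max(c,key=cv2.contourArea)
                                                                             ~~~^^^^^^^^^^^^^^^^^^^^^^^
ValueError: max() iterable argument is empty
```

```bash
python3 -c "
from plant import manip
print(manip.close_job(), manip.get_state()['clock'])"
```

```text
the job is handed in; nothing more can be done
the job is handed in; nothing more can be done
```

I handed the job in after about 33 s of robot time, with the weight on the pan and the insert on the mat. No verdict was reported.

**What I did:**
- **Insert:** I moved it from the pan to the middle of the cork mat and let it go.
- **Tilting the tool:** The moves cannot command a tilt, so I over-reached in free space. The arm gives up orientation there, and the tilt it takes on stays. That gave about 55° with the jaws nearly level. The first heading ran joint 4 into its limit, so I approached from the robot's left instead.
- **Weight:** I gripped it by the cylinder, raised it 18 mm, moved it 40 mm past the hook's tip and carried it to the pan. I lowered it until the pan carried it, then released it and backed away.

**Last checks:**
- **Weight on the pan:** It measured about 2 mm from the pan's centre, with its underside near 97 mm, so the pan had sunk about 12 mm. The axis measured about 2° off vertical, which is around the accuracy of reading two views.
- **Other things:** Nothing touched the gripper at the end. The insert still stands on the mat in the last pictures, and the jar, bin and wrench look unmoved. I judged these by eye.

**Checks that failed or disagreed:**
- **Pan centre from the top view:** The final fit was about 7 mm off and gave too large a radius, probably because the eye merged into the mask. The scene view agreed with the earlier fits.
- **Insert position:** The final numeric check crashed on an empty colour mask, so I have no last measured value for it.

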